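# Line a display frame and stock it with gift packs

### The arm

A 6-joint arm with a two-finger parallel gripper is mounted at the origin on the work surface. World frame = base frame: x ahead of the robot, y to its left, z up, the work surface at z = 0. Lengths are in mm, angles in rad, forces in N, time in s.
With the tool pointing down it reaches from about 275 to 1000 mm from the base axis. Payload 8.4 kg.
Tool frame: the origin (TCP) lies on the mounting face of the last link; the fingertips stand 173 mm ahead of it and the grasp point (between the pads) lies 155 mm ahead of it; z points along the fingers, y is the direction in which the jaws open and shut (so a half turn about z gives the same grasp; the last joint's range is limited). The gripper opens to 85 mm and grips with 20 to 120 N. Pads are 22 mm wide; open, the fingers measure 114 mm over their backs; the gripper's body (76 mm by 85 mm) begins 54 mm behind the grasp point. The pads swing forward as they close: fully open they stand 13 mm farther back than shut.
Start: joints at [-1.347, 0.353, 1.633, -0, 1.155, -0.002], TCP at [139.927, -609.139, 404.681] pointing down, gripper open.
Joint ranges: [-2.63, 2.63], [-0.92, 2.1], [0.06, 2.66], [-1.3, 4.44], [0, 2.69], [-3.02, 3.02]. Speed limits (rad/s): [2.22, 2.22, 2.79, 3.14, 3.14, 3.14].

### API

Orientations are given as [roll, pitch, yaw] about the fixed x, y, z axes, in that order (R = Rz(yaw) Ry(pitch) Rx(roll)).
In Python, from rig import r, grab_frame, spotter gives the robot as it stands.
- The arm moves only by the tool apply_moves, never from a script. Its argument "motion" is text: rows parted by semicolons, each of 5 numbers parted by spaces: the opening, from -1 (shut) to 1 (fully open), then the shift along the tool's x, y, z as a fraction of full scale, then the turn about the tool's z as a fraction of full scale. In form: hand x y z twist; .... A call has 1 to 20 rows; each row is the pose to reach, as a shift and turn from the pose commanded when the call began, along the tool's axes at that moment, turning the shorter way round; what a row does not reach only later rows make up. Full scale, the value 1, is 1 m for a shift and pi rad for a turn. A row lasts 1/12 s, in which the tool goes at most 41.7 mm and 7.16 degrees, less where a joint would pass 70% of its speed; a pose out of reach is approached as far as the arm can. A call with a number of a shift or a turn outside -1 to 1 is refused whole. A call with a gripper value outside its range is refused whole. The fingers move at their own pace and stop on an object; "squeeze" is the grip in N (left out, the last holds). Time passes only in rows, so rows that repeat a pose let the fingers close. It gives the time, the measured TCP pose, the force and the opening at its end, in the units of the state.
- r.sense(): the state, without advancing time (a new reading comes with each control period).
- grab_frame(name): name is "side" or "top"; returns a dict with "img" (420x560x3 uint8, red, green, blue), "fx", "fy", "cx", "cy" (pixels), "R" (3x3) and "t" (3): a world point X has camera coordinates R X + t. Camera axes: x right, y down, z forward; pixel columns grow to the right and rows downward; lengths in mm; the calibration is good to about 2 mm. A picture is of the moment at which its call begins. There is no depth.
- r.sign_off(): hands the job in, once; it reports no verdict.
Trained networks look in the newest picture that a camera, given by its name, has taken for a name from the list of things; names that differ only in an ending like _2 or _b are one class to them, and where a whole thing is asked for, a point or a joint stands for the part that bears it (a point fixed in the world has none). Each returns a list of dicts, best first, with "conf" (0 to 1); they miss things now and then, are a little off and sometimes report something else, mostly with a low value. They report only what shows in the picture. A call takes as long as a camera call. They do not tell look-alikes from the thing itself.
- spotter.boxes_of(query, camera): "point" ([x, y, z] in mm, in world coordinates, good to about 4 mm: the middle of the surface that is visible of it).
- spotter.place_of(query, camera): "point" ([x, y, z] in mm, in world coordinates, good to about 4 mm: a listed point, or the origin of a listed thing).
The state is a dict: "clock": time; "qpos": joint angles; "qvel": joint speeds; "joint_efforts": joint torques, N m; "eef_pos": TCP position; "tcp_rot": TCP orientation; "contact_force": force on the tool from outside, world axes, zero at the start; "wrist_torque": the same for the moment, N m; "opening": opening from 0.0 (shut) to 1.0 (fully open).
Only numpy, scipy, OpenCV 4.12 (cv2) and the standard library are available. Lean on these libraries where they do the work, as an engineer would, in place of code of your own. Each camera call takes 0.05 s, during which the arm holds its last target.

### The job

Slide the white liner board flat along the counter, never lifting it (it is too thin and wide to pick up: press on its top and drag it), through the open side of the three-sided wooden frame until it is fully home against the frame's back wall. Then stand the red, green and yellow gift packs upright on the board inside the frame, all three together and none sticking out of the open side, set down gently and not dropped, and let go of them. Keep the packs upright all along and do not shift or knock over the jars, the can, the bowl or the price sign.

Things in the scene. Friction and masses are not known exactly. Their poses are not given: they have to be found in the camera images.
- frame: Three-sided brown wooden frame, fixed, no floor. Inside 146 mm (its x) by 132 mm (its y); walls 12 mm thick, 30 mm high. Origin: centre of the inside, at counter level. Back wall's inner face at x = +73 mm, side walls' at y = +-66 mm; open at x = -73 mm (facing roughly the world's -y), where the board slides in towards +x. A jar stands on each side of the way in.
- board: White stiff plastic board, loose, flat on the counter: 140 mm (its x) by 122 mm (its y), 3 mm thick, about 80 g. Origin: centre of its underside. Its x points roughly along the frame's x; either end may go in first. Fully home, its origin is at x = +3 mm in the frame. Friction on the smooth counter about 0.2; it moves and turns with two parted fingertips pressing on it with 5 to 20 N.
- red_pack: Red gift pack, a closed rigid box 128 mm (its x) by 58 mm (its y), 60 mm high, about 0.25 kg (hidden variation), standing on the counter. Origin: centre of its underside; z up. Gripped across its 58 mm.
- green_pack: Green gift pack, a closed rigid box 66 mm (its x) by 62 mm (its y), 85 mm high, about 0.2 kg, standing on the counter. Origin: centre of its underside; z up.
- yellow_pack: Yellow gift pack, a closed rigid box 60 mm (its x) by 62 mm (its y), 110 mm high, about 0.22 kg, standing on the counter. Origin: centre of its underside; z up. The packs fit the frame with the red one along a wall and the other two side by side along it, about 12 mm to spare each way; a taller one can be held above its shorter neighbours.
- can: Tin can with a paper label, 68 mm across, 100 mm high, standing among the packs. Loose, about 0.45 kg. Origin: centre of its underside; z up. A bystander: not to be moved.
- jar_a: Amber glass jar with a red cap, 62 mm across, 110 mm high, standing beside the way into the frame. Loose, about 0.45 kg. Origin: centre of its underside; z up. A bystander: not to be moved.
- jar_b: Green glass jar with a brass-coloured cap, 62 mm across, 110 mm high, standing beside the way into the frame. Loose, about 0.45 kg. Origin: centre of its underside; z up. A bystander: not to be moved.
- bowl: Blue ceramic bowl, 90 mm across, 35 mm high, on the robot's side of the frame. Loose, about 0.25 kg. Origin: centre of its underside; z up. A bystander: not to be moved.
- sign: Blank cardboard price sign on a stick in a 60 mm wooden foot, 125 mm high, standing beyond the board. Loose, about 0.3 kg. Origin: centre of its underside; z up. A bystander: not to be moved.
Things that resemble listed ones, but are neither listed nor needed, are in the scene too. What is shaped like the red_pack but black or blue is not meant.

How it is judged:
By the outcome, as a careful person would: the job done as asked, in the order asked, and still so for the second after the job is handed in, with the robot touching nothing.
It also fails if it takes over 72 s, if anything falls off the work surface, if the arm or the gripper's body presses on something with over 40 N, if the wrist force passes 120 N, or if a joint passes its speed limit or range.

## Working session

There is one attempt and no reset: what is moved stays moved. The work goes in short steps, Python scripts to look and compute and a tool call to move; the robot and the scene stay as the last step left them, time stands still between calls to the robot, and variables do not carry over. Pictures are saved under pics/ and viewed, and the job is handed in when it is done.

Besides the shell and the picture viewer there is one more tool, called as name(argument=value, ...) on one line, values as JSON. apply_moves: Moves the arm, as the interface text tells. Its arguments: {"type":"object","properties":{"motion":{"type":"string"},"squeeze":{"type":"number"}},"required":["motion"]}

```bash
ls; mkdir -p pics; cat > h.py <<'E'
import numpy as np,cv2
from rig import r, grab_frame, spotter
def save(name,fn):
    f=grab_frame(name); cv2.imwrite('pics/'+fn,f['img'][:,:,::-1]); return f
def proj(f,X):
    c=np.array(f['R'])@np.array(X,float)+np.array(f['t']); return np.array([f['fx']*c[0]/c[2]+f['cx'],f['fy']*c[1]/c[2]+f['cy']])
def unproj(f,u,v,z):
    R=np.array(f['R']);t=np.array(f['t']); o=-R.T@t; d=R.T@np.array([(u-f['cx'])/f['fx'],(v-f['cy'])/f['fy'],1.]); return o+d*(z-o[2])/d[2]
E
python3 - <<'E'
from h import *
import pickle
d={}
for n in('top','side'):
    f=save(n,n+'0.png'); d[n]=f
    print(n,f['fx'],f['cx'],-np.array(f['R']).T@f['t'])
    print(np.round(f['R'],3).tolist())
pickle.dump(d,open('f0.pkl','wb'))
print(r.sense())
for q in ['frame','board','red_pack','green_pack','yellow_pack','can','jar_a','bowl','sign']:
    print(q,[(np.round(e['point']).tolist(),round(e['conf'],2)) for e in spotter.place_of(q,'top')])
print(r.sense()['clock'])
E
```

```text
pics
top 484.5970848459266 282.02002565619085 [ 384.43111146  -18.99940636 1353.22303936]
[[0.021, -1.0, 0.012], [-0.995, -0.022, -0.094], [0.094, -0.01, -0.996]]
side 418.72759481362993 273.8832810192937 [ 327.07219087 -767.38762058  644.64266874]
[[0.967, -0.254, -0.005], [-0.165, -0.612, -0.773], [0.193, 0.749, -0.634]]
{'clock': 0.1, 'qpos': array([-1.34741719e+00,  3.53588143e-01,  1.63407110e+00,  2.87407687e-05,
        1.15520946e+00, -2.38890172e-03]), 'qvel': array([-0.00073268, -0.00023562, -0.00146735,  0.00143625, -0.00064591,
       -0.00145258]), 'joint_efforts': array([-8.40348439e-04, -6.06358194e+01, -3.42821860e+01, -4.16262822e-06,
        3.95167837e-03, -1.58616723e-05]), 'eef_pos': array([ 139.87244286, -608.92511704,  404.02598642]), 'tcp_rot': array([-3.14031667e+00, -2.93277900e-05,  2.25756400e-01]), 'contact_force': array([-0.17859983, -0.56553432, -0.04062743]), 'wrist_torque': array([ 0.00368779,  0.02020725, -0.03630739]), 'opening': 1.0038286733478003}
frame []
board []
red_pack [([594.0, -411.0, 1.0], 0.8), ([245.0, -357.0, -2.0], 0.73)]
green_pack [([608.0, -249.0, -3.0], 0.58), ([435.0, -399.0, 2.0], 0.44)]
yellow_pack []
can [([457.0, -266.0, 2.0], 0.72)]
jar_a [([690.0, 188.0, -4.0], 0.95), ([414.0, 154.0, -2.0], 0.6), ([592.0, -412.0, -1.0], 0.33)]
bowl [([332.0, 331.0, -2.0], 0.91)]
sign [([738.0, -103.0, 4.0], 0.67)]
0.55
```

View pics/top0.png

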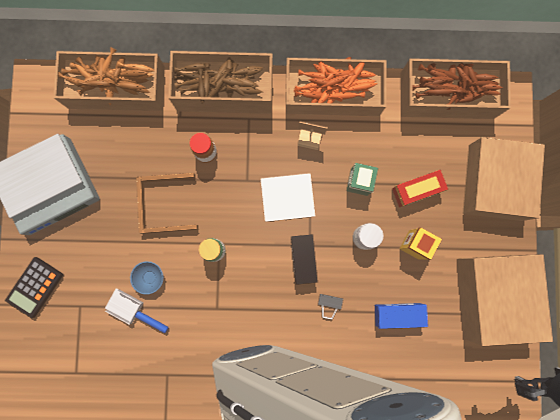

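View pics/side0.png

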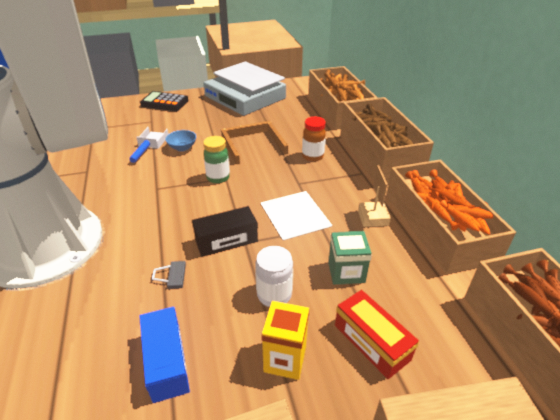

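The top view shows the frame at px (168,204) opening right, the board (288,197), green pack (362,178), red pack (420,187), yellow pack (422,243) and can (368,236). It also shows jars (202,146) and (211,250), the bowl (147,278) and the sign (311,136). The red pack's look-alikes are a blue box (401,316) and a black box (304,258). By the description, the red box at (420,187) is the right one.

```bash
python3 - <<'E'
import pickle,cv2
d=pickle.load(open('f0.pkl','rb'))
im=d['top']['img'][:,:,::-1]
def crop(u0,v0,u1,v1,s,fn): cv2.imwrite('pics/'+fn,cv2.resize(im[v0:v1,u0:u1],None,fx=s,fy=s,interpolation=cv2.INTER_CUBIC))
crop(340,155,460,270,5,'c1.png'); crop(125,120,325,290,4,'c2.png')
E
```

```text
(no output)
```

View pics/c1.png

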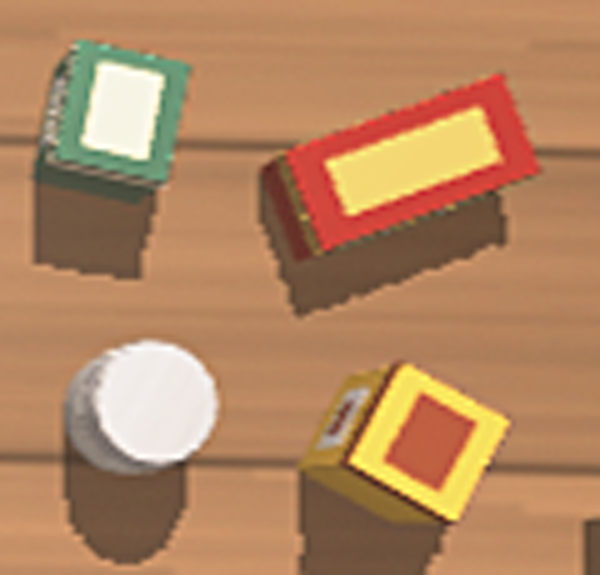

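View pics/c2.png

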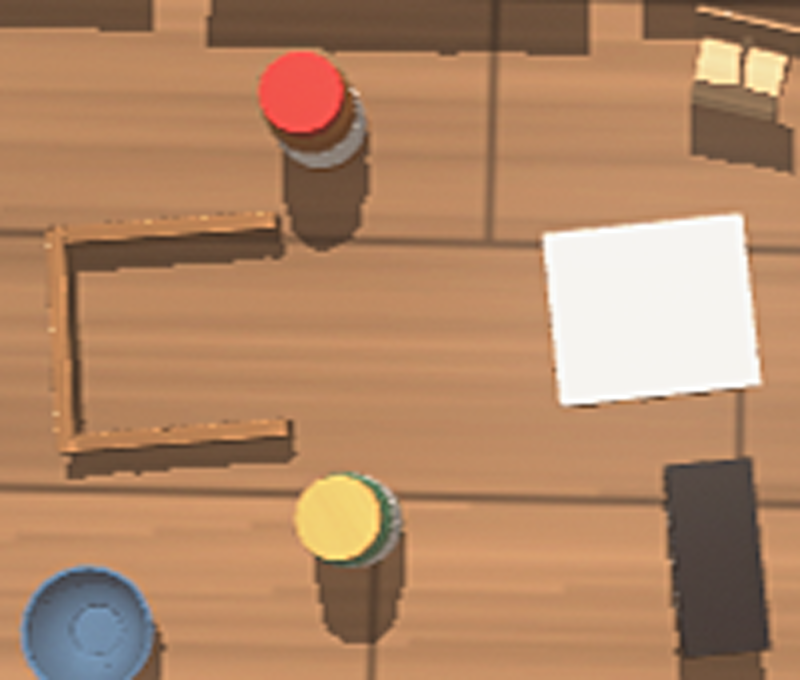

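The crop confirms the red pack at c1 px (415,160), which has a yellow label. Next I zoom in on the frame and board for corner fitting.

```bash
python3 - <<'E'
import pickle,cv2,numpy as np
d=pickle.load(open('f0.pkl','rb'))
im=d['top']['img'][:,:,::-1]
def crop(im,u0,v0,u1,v1,s,fn): cv2.imwrite('pics/'+fn,cv2.resize(im[v0:v1,u0:u1],None,fx=s,fy=s,interpolation=cv2.INTER_CUBIC))
crop(im,130,165,205,240,8,'c3.png')
crop(d['side']['img'][:,:,::-1],190,90,340,240,5,'c4.png')
E
```

```text
(no output)
```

View pics/c3.png

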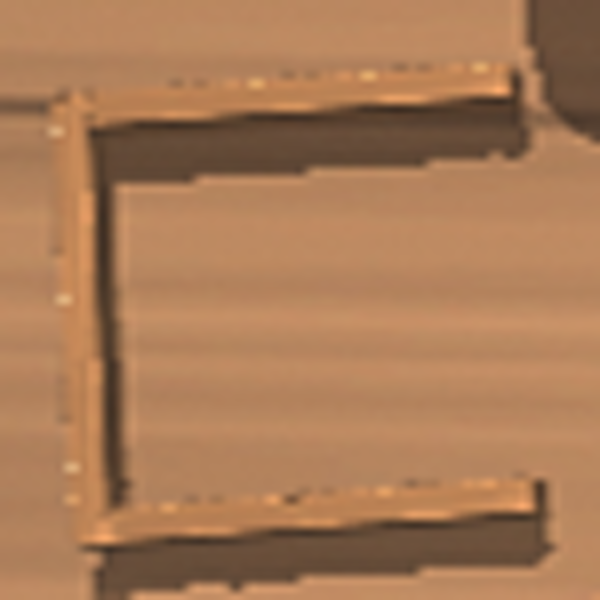

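View pics/c4.png

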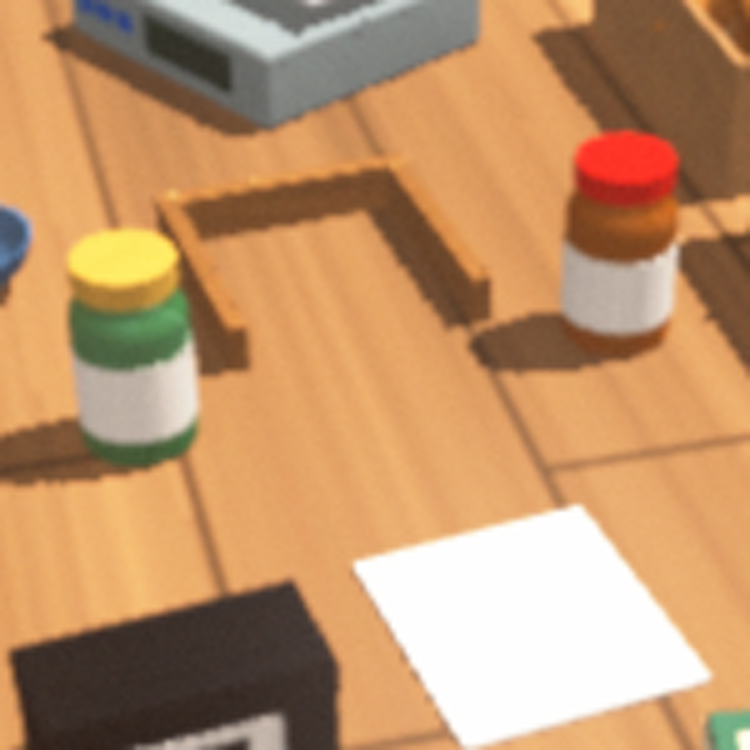

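```bash
cat > fit.py <<'E'
import pickle
from h import *
from scipy.optimize import least_squares
d=pickle.load(open('f0.pkl','rb'))
T=d['top'];S=d['side']
def c2i(p,u0,v0,s): return (np.array(p,float)+.5)/s-.5+[u0,v0]
def fitpose(obs,g):
    # obs: list (frame, local xyz, pix)
    def res(p):
        c,s=np.cos(p[2]),np.sin(p[2]); o=[]
        for f,L,px in obs:
            X=[p[0]+c*L[0]-s*L[1],p[1]+s*L[0]+c*L[1],L[2]]; o.extend(proj(f,X)-px)
        return np.array(o)
    m=least_squares(res,g); return m.x,np.abs(m.fun).max(), m.fun.reshape(-1,2)
def corners(x,y,z): # order as given by caller
    return [(sx*x/2,sy*y/2,z) for sx,sy in((1,1),(1,-1),(-1,-1),(-1,1))]
E
python3 - <<'E'
from fit import *
C3=lambda a,b:c2i((a,b),130,165,8)
C2=lambda a,b:c2i((a,b),125,120,4)
C1=lambda a,b:c2i((a,b),340,155,5)
C4=lambda a,b:c2i((a,b),190,90,5)
fr=[(T,(85,-78,30),C3(58,97)),(T,(-73,-78,30),C3(512,65)),(T,(-73,-66,30),C3(515,97)),(T,(73,-66,30),C3(92,127)),(T,(85,78,30),C3(86,545)),(T,(-73,78,30),C3(540,513)),(T,(-73,66,30),C3(536,480))]
frs=[(S,(85,78,30),C4(160,198)),(S,(-73,78,30),C4(217,328)),(S,(-73,66,30),C4(245,330)),(S,(-73,-66,30),C4(467,280)),(S,(-73,-78,30),C4(489,275)),(S,(-73,-66,0),C4(472,320)),(S,(-73,66,0),C4(247,366)),(S,(-73,-78,0),C4(489,315)),(S,(85,-78,30),C4(400,160))]
bt=[(T,(70,-61,3),C2(543,234)),(T,(-70,-61,3),C2(743,213)),(T,(-70,61,3),C2(761,383)),(T,(70,61,3),C2(563,405))]
bs=[(S,(70,61,3),C4(353,563)),(S,(70,-61,3),C4(582,506)),(S,(-70,-61,3),C4(711,678)),(S,(-70,61,3),C4(468,748))]
for n,a,b,g in(('frame',fr,frs,[560,310,1.6]),('board',bt,bs,[570,-10,1.6])):
    for o in(a,b,a+b):
        x,e,_=fitpose(o,g); print(n,np.round(x,2),np.degrees(x[2]).round(2),round(e,2))
# packs top faces (world: image right=-y, up=+x)
# corners listed as they go: front... for red: x axis along long
red=[C1(280,160),C1(502,73),C1(543,172),C1(322,255)]
L=[(64,-29,60),(-64,-29,60),(-64,29,60),(64,29,60)]
x,e,_=fitpose([(T,l,p) for l,p in zip(L,red)],[580,-380,1.9]);print('red',x.round(2),np.degrees(x[2]),e)
gr=[C1(75,42),C1(190,65),C1(165,188),C1(47,160)]
L=[(33,-31,85),(-33,-31,85),(-33,31,85),(33,31,85)]
x,e,_=fitpose([(T,l,p) for l,p in zip(L,gr)],[600,-240,1.3]);print('green as-is',x.round(2),np.degrees(x[2]),e)
L=[(33,31,85),(33,-31,85),(-33,-31,85),(-33,31,85)]
x,e,_=fitpose([(T,l,p) for l,p in zip(L,gr)],[600,-240,0]);print('green b',x.round(2),np.degrees(x[2]),e)
ye=[C1(398,362),C1(511,424),C1(455,522),C1(346,463)]
L=[(30,-31,110),(-30,-31,110),(-30,31,110),(30,31,110)]
x,e,_=fitpose([(T,l,p) for l,p in zip(L,ye)],[430,-390,1.]);print('yel a',x.round(2),np.degrees(x[2]),e)
L=[(30,31,110),(30,-31,110),(-30,-31,110),(-30,31,110)]
x,e,_=fitpose([(T,l,p) for l,p in zip(L,ye)],[430,-390,-.5]);print('yel b',x.round(2),np.degrees(x[2]),e)
for n,px,z in(('can',C1(156,404),100),('jar_a',C2(302,92),110),('jar_b',C2(338,518),110),('bowl',C2(87,628),35)):
    print(n,unproj(T,*px,z).round(1))
bl=[(T,(64,-29,60),C2(665,463)),]
for p in((665,463),(752,458),(770,650),(683,657)): print('blk',unproj(T,*C2(*p),60).round(1))
E
```

```text
frame [538.03 279.03   1.67] 95.57 1.04
frame [538.43 281.81   1.65] 94.59 1.59
frame [537.89 279.78   1.66] 95.19 1.6
board [564.67 -46.98   1.7 ] 97.49 0.36
board [565.24 -46.14   1.7 ] 97.3 0.42
board [564.94 -46.68   1.7 ] 97.4 0.43
red [ 590.26 -408.25    1.96] 112.30761785236547 0.5540520291612552
green as-is [ 610.16 -245.06    1.37] 78.47760424968561 1.2208693390400356
green b [ 6.1017e+02 -2.4506e+02 -2.0000e-01] -11.587487004583512 0.45389985071437877
yel a [ 438.13 -400.38    1.08] 61.833831395788444 1.2335842126651073
yel b [ 438.13 -400.37   -0.49] -28.115952356960605 0.6953721979158445
can [ 455.5 -262.3  100. ]
jar_a [687.4 186.7 110. ]
jar_b [410.8 153.5 110. ]
bowl [335.  329.9  35. ]
blk [453.2 -56.2  60. ]
blk [ 457.8 -114.3   60. ]
blk [ 330.9 -128.1   60. ]
blk [325.1 -70.6  60. ]
```

```bash
cat >> h.py <<'E'
from scipy.spatial.transform import Rotation as Ro
def plan(x,y,z,yawdeg,label=''):
    s=r.sense(); R=Ro.from_euler('xyz',s['tcp_rot']).as_matrix()
    dl=R.T@(np.array([x,y,z])-s['eef_pos'])
    dy=(np.degrees(s['tcp_rot'][2])-yawdeg+180)%360-180
    print(label,'shift',np.round(dl/1000,4),'twist',round(dy/180,4),'deg',round(dy,1))
def st():
    s=r.sense(); print('t',round(s['clock'],2),'pos',s['eef_pos'].round(1),'yaw',np.degrees(s['tcp_rot'][2]).round(2),'rp',s['tcp_rot'][:2].round(4),'F',s['contact_force'].round(1),'open',round(s['opening'],3),'q6',s['qpos'][5].round(2))
E
python3 -c "
from h import *
plan(565,-47,300,97.4);plan(565,-47,200,97.4);st()"
```

```text
shift [ 0.5401 -0.4527  0.1047] twist -0.4692 deg -84.5
 shift [ 0.5401 -0.4527  0.2047] twist -0.4692 deg -84.5
t 0.55 pos [ 139.9 -609.1  404.6] yaw 12.94 rp [-3.1415 -0.    ] F [-0.1 -0.3  0.2] open 0.999 q6 -0.0
```

apply_moves(motion="0.2 0.54 -0.453 0.10 -0.469; 0.2 0.54 -0.453 0.10 -0.469; 0.2 0.54 -0.453 0.10 -0.469; 0.2 0.54 -0.453 0.10 -0.469; 0.2 0.54 -0.453 0.10 -0.469; 0.2 0.54 -0.453 0.10 -0.469; 0.2 0.54 -0.453 0.10 -0.469; 0.2 0.54 -0.453 0.10 -0.469; 0.2 0.54 -0.453 0.10 -0.469; 0.2 0.54 -0.453 0.10 -0.469; 0.2 0.54 -0.453 0.10 -0.469; 0.2 0.54 -0.453 0.10 -0.469; 0.2 0.54 -0.453 0.10 -0.469; 0.2 0.54 -0.453 0.10 -0.469; 0.2 0.54 -0.453 0.15 -0.469; 0.2 0.54 -0.453 0.20 -0.469; 0.2 0.54 -0.453 0.215 -0.469; 0.2 0.54 -0.453 0.215 -0.469; 0.2 0.54 -0.453 0.215 -0.469; 0.2 0.54 -0.453 0.215 -0.469")

```text
clock: 2.22
eef_pos: [564.7, -44.6, 186.1]
tcp_rot: [-3.137, -0.001, 1.701]
contact_force: [-0.5, 1.0, -0.0]
opening: 0.6
```

```bash
python3 -c "
from h import *
st();plan(565,-47,176,97.4);save('side','side1.png')"
```

```text
t 2.22 pos [564.7 -44.6 186.1] yaw 97.49 rp [-3.1372e+00 -1.2000e-03] F [-0.5  1.  -0. ] open 0.6 q6 -0.21
 shift [-0.0024 -0.      0.0101] twist 0.0005 deg 0.1
```

View pics/side1.png

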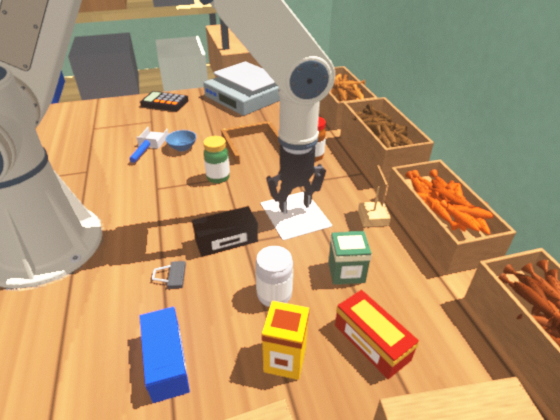

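The gripper now hovers over the board, around px (295,195). I'm descending to contact.

apply_moves(motion="0.2 -0.002 0 0.005 0; 0.2 -0.002 0 0.009 0; 0.2 -0.002 0 0.011 0; 0.2 -0.002 0 0.013 0; 0.2 -0.002 0 0.013 0")

```text
clock: 2.68
eef_pos: [564.9, -49.3, 177.1]
tcp_rot: [3.141, 0.0, 1.698]
contact_force: [0.0, 0.1, 0.5]
opening: 0.601
```

apply_moves(motion="0.2 0.002 0 0.002 0; 0.2 0.002 0 0.004 0; 0.2 0.002 0 0.004 0")

```text
clock: 2.93
eef_pos: [565.0, -46.7, 173.2]
tcp_rot: [3.141, 0.0, 1.699]
contact_force: [-1.5, -1.4, 6.5]
opening: 0.604
```

apply_moves(motion="0.2 0 0 0.001 0; 0.2 0 0 0.002 0; 0.2 0 0 0.002 0")

```text
clock: 3.18
eef_pos: [565.4, -46.8, 173.1]
tcp_rot: [3.14, 0.0, 1.699]
contact_force: [-6.6, 0.5, 29.9]
opening: 0.601
```

apply_moves(motion="0.2 0 0 -0.0012 0; 0.2 0.005 0.0003 -0.0012 0; 0.2 0.015 0.0008 -0.0012 0.001; 0.2 0.028 0.0015 -0.0012 0.002; 0.2 0.043 0.0022 -0.0012 0.003; 0.2 0.058 0.003 -0.0012 0.004; 0.2 0.073 0.0038 -0.0012 0.005; 0.2 0.088 0.0045 -0.0012 0.006; 0.2 0.103 0.0053 -0.0012 0.007; 0.2 0.118 0.006 -0.0012 0.008; 0.2 0.133 0.0068 -0.0012 0.009; 0.2 0.148 0.0076 -0.0012 0.01; 0.2 0.16 0.0083 -0.0012 0.011; 0.2 0.168 0.0086 -0.0012 0.0117; 0.2 0.172 0.0089 -0.0012 0.0117; 0.2 0.172 0.0089 -0.0012 0.0117")

```text
clock: 4.52
eef_pos: [552.4, 126.3, 173.2]
tcp_rot: [3.139, -0.001, 1.663]
contact_force: [-0.0, 2.8, 14.1]
opening: 0.603
```

```bash
python3 -c "
from h import *
import pickle
st();T=save('top','t2.png');S=save('side','s2.png');pickle.dump({'top':T,'side':S},open('f2.pkl','wb'))
im=S['img'][:,:,::-1];cv2.imwrite('pics/s2c.png',cv2.resize(im[90:240,190:340],None,fx=5,fy=5,interpolation=cv2.INTER_CUBIC))
im=T['img'][:,:,::-1];cv2.imwrite('pics/t2c.png',cv2.resize(im[120:290,125:325],None,fx=4,fy=4,interpolation=cv2.INTER_CUBIC))
"
```

```text
t 4.52 pos [552.4 126.3 173.2] yaw 95.29 rp [ 3.1388e+00 -6.0000e-04] F [-0.   2.8 14.1] open 0.603 q6 0.13
```

View pics/s2c.png

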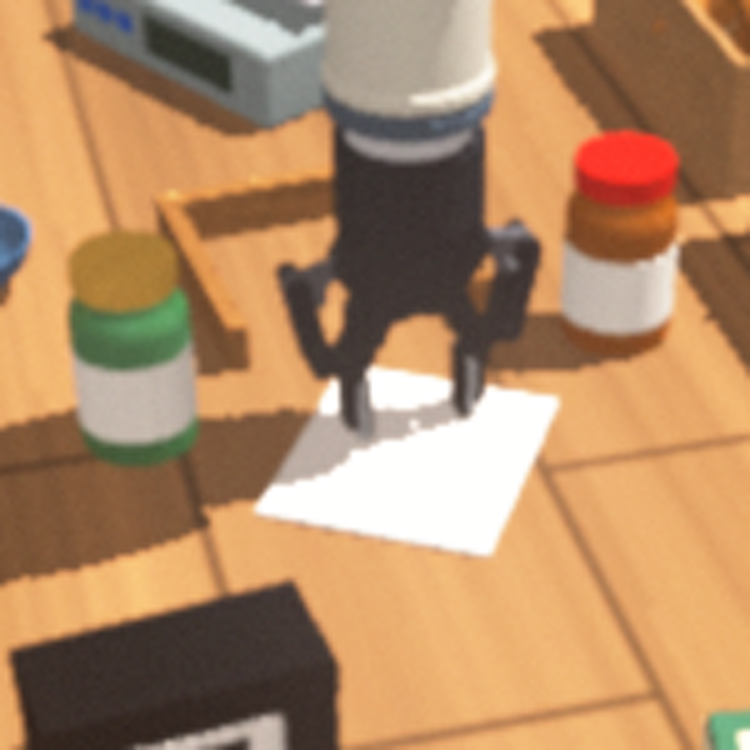

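View pics/t2c.png

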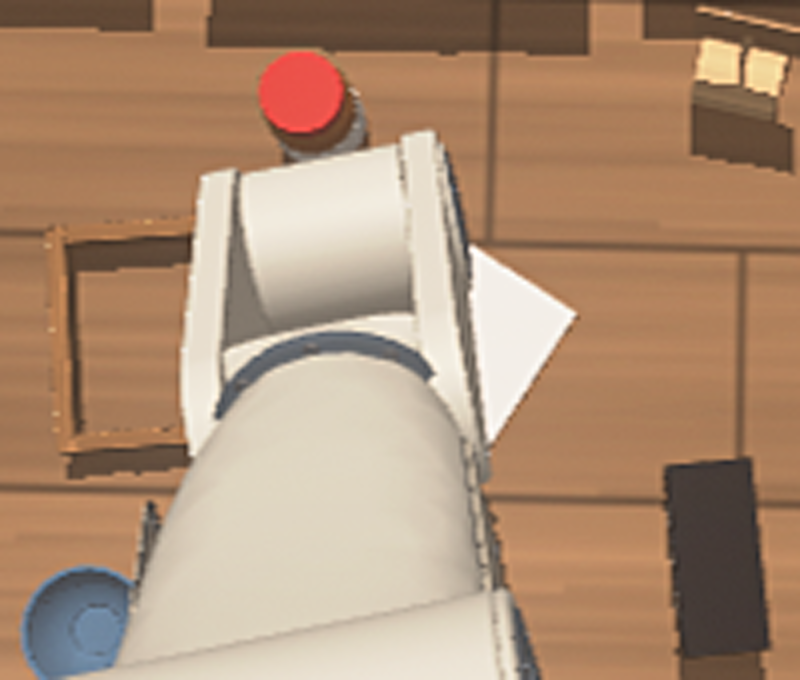

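The board slipped under one finger and has turned. Its corners show in the side crop at about (557,399), (493,556) and (255,512). I'll lift off and re-measure.

```bash
python3 -c "
from h import *
s=r.sense();print(s['wrist_torque'],s['contact_force'])"
```

```text
[ 0.5046302   0.52092816 -0.0487682 ] [-0.28430732  3.37757422 13.24807004]
```

apply_moves(motion="0.2 0 0 -0.02 0; 0.2 0 0 -0.06 0; 0.6 -0.05 -0.04 -0.1 0.1; 0.9 -0.10 -0.08 -0.13 0.2; 0.9 -0.15 -0.12 -0.13 0.3; 0.9 -0.20 -0.16 -0.13 0.4; 0.9 -0.20 -0.16 -0.13 0.45; 0.9 -0.20 -0.16 -0.13 0.5; 0.9 -0.20 -0.16 -0.13 0.5; 0.9 -0.20 -0.16 -0.13 0.5; 0.9 -0.20 -0.16 -0.13 0.5; 0.9 -0.20 -0.16 -0.13 0.5")

```text
clock: 5.62
eef_pos: [410.3, -89.2, 302.0]
tcp_rot: [3.141, -0.001, 0.405]
contact_force: [0.5, -0.4, -0.4]
opening: 0.947
```

```bash
python3 -c "
from h import *
import pickle
st();T=save('top','t3.png');S=save('side','s3.png');pickle.dump({'top':T,'side':S},open('f3.pkl','wb'))
im=S['img'][:,:,::-1];cv2.imwrite('pics/s3c.png',cv2.resize(im[90:240,190:340],None,fx=5,fy=5,interpolation=cv2.INTER_CUBIC))
im=T['img'][:,:,::-1];cv2.imwrite('pics/t3c.png',cv2.resize(im[120:290,125:325],None,fx=4,fy=4,interpolation=cv2.INTER_CUBIC))
"
```

```text
t 5.62 pos [410.3 -89.2 302. ] yaw 23.2 rp [ 3.1413e+00 -5.0000e-04] F [ 0.5 -0.4 -0.4] open 0.947 q6 0.95
```

View pics/s3c.png

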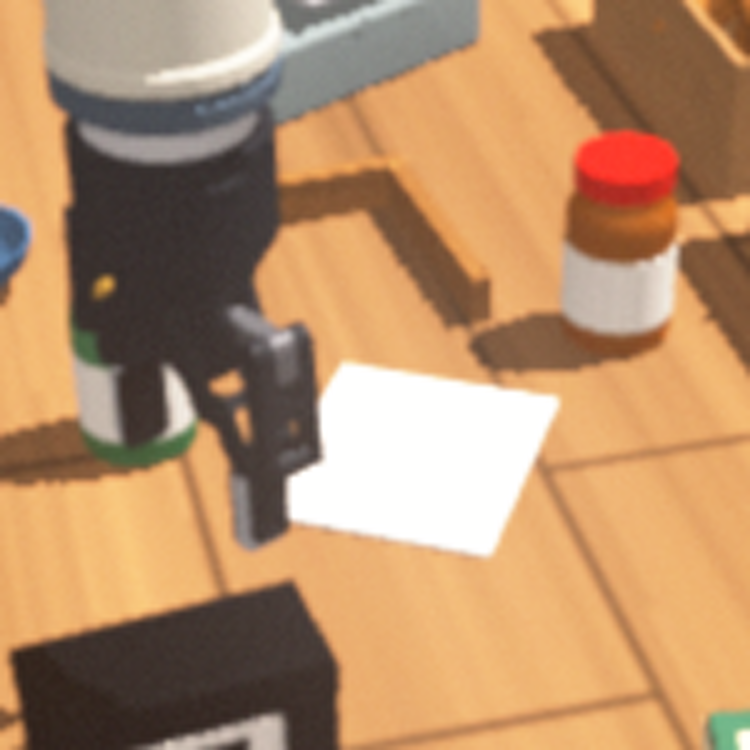

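View pics/t3c.png

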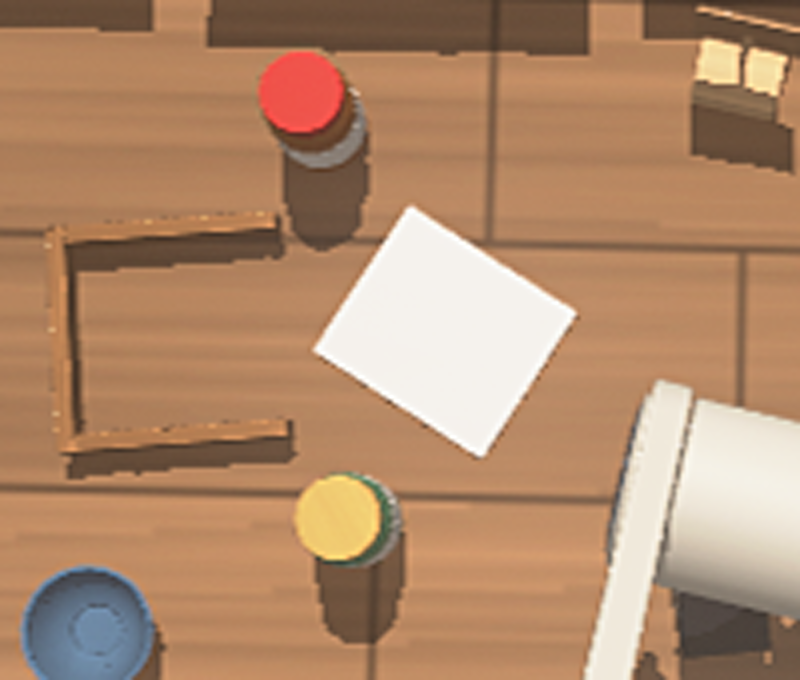

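The board's corners are now at crop px (410,206), (577,313), (481,458) and (314,350), and nothing else has moved. The wrist torque puts the whole load on the near finger, so I'll press with the jaws along the travel direction instead.

```bash
cat >> h.py <<'E'
def bal():
    s=r.sense();F=s['contact_force'];M=s['wrist_torque']
    ry=(M[0]-.173*F[1])/F[2]; rx=-(M[1]+.173*F[0])/F[2]
    R=Ro.from_euler('xyz',s['tcp_rot']).as_matrix()
    print('F',F.round(1),'cop tool x,y mm',(np.array([rx,ry,0])@R*1000).round(1)[:2])
E
python3 - <<'E'
from fit import *
C2=lambda a,b:c2i((a,b),125,120,4)
L=[(70,-61,3),(-70,-61,3),(-70,61,3),(70,61,3)]
P=[C2(410,206),C2(577,313),C2(481,458),C2(314,350)]
for k in range(1):
    x,e,_=fitpose([(T,l,p) for l,p in zip(L,P)],[560,90,1.2]); print(x.round(2),np.degrees(x[2]),e)
x,e,_=fitpose([(T,l,p) for l,p in zip(L[1:]+L[:1],P)],[560,90,2.7]); print(x.round(2),np.degrees(x[2]),e)
yaw=5.2
plan(x[0],x[1],210,yaw)
st()
E
```

```text
[545.15  97.77   1.02] 58.34013897277864 0.15754154550299404
[545.23  97.67   2.59] 148.40572167975103 4.505816588505326
 shift [ 0.1979 -0.1174  0.0919] twist 0.1015 deg 18.3
t 5.72 pos [410.4 -88.9 301.9] yaw 23.47 rp [ 3.1415e+00 -2.0000e-04] F [-0.1  0.7  0.1] open 0.949 q6 0.94
```

```bash
python3 - <<'E'
from h import *
plan(545,98,230,-14)
plan(545,98,185,-14)
E
```

```text
shift [ 0.1978 -0.1178  0.0719] twist 0.2082 deg 37.5
 shift [ 0.1978 -0.1178  0.1169] twist 0.2082 deg 37.5
```

apply_moves(motion="0.5 0.1 -0.06 0.0 0.1; 0.5 0.198 -0.118 0.0 0.208; 0.5 0.198 -0.118 0.0 0.208; 0.5 0.198 -0.118 0.0 0.208; 0.5 0.198 -0.118 0.03 0.208; 0.5 0.198 -0.118 0.06 0.208; 0.5 0.198 -0.118 0.09 0.208; 0.5 0.198 -0.118 0.11 0.208; 0.5 0.198 -0.118 0.12 0.208; 0.5 0.198 -0.118 0.126 0.208; 0.5 0.198 -0.118 0.13 0.208; 0.5 0.198 -0.118 0.13 0.208; 0.5 0.198 -0.118 0.13 0.208")

```text
clock: 6.8
eef_pos: [545.1, 98.3, 173.2]
tcp_rot: [-3.141, -0.002, -0.241]
contact_force: [0.9, -0.2, 0.5]
opening: 0.749
```

```bash
python3 -c "
from h import *
st();bal()"
```

```text
t 6.8 pos [545.1  98.3 173.2] yaw -13.8 rp [-3.1409e+00 -1.7000e-03] F [ 0.9 -0.2  0.5] open 0.749 q6 1.99
F [ 0.9 -0.2  0.5] cop tool x,y mm [-321.1  -31.2]
```

apply_moves(motion="0.5 0 0 0.002 0; 0.5 0 0 0.003 0; 0.5 0 0 0.003 0; 0.5 0 0 0.003 0")

```text
clock: 7.13
eef_pos: [545.3, 98.5, 170.4]
tcp_rot: [-3.141, -0.002, -0.241]
contact_force: [-1.0, -0.5, 9.6]
opening: 0.754
```

```bash
python3 -c "
from h import *
st();bal()"
```

```text
t 7.13 pos [545.3  98.5 170.4] yaw -13.81 rp [-3.1409e+00 -2.1000e-03] F [-1.  -0.5  9.6] open 0.754 q6 1.99
F [-1.  -0.5  9.6] cop tool x,y mm [-1.3 30.6]
```

apply_moves(motion="0.5 0 0 0.001 0; 0.5 0 0 0.001 0; 0.5 0 0 0.001 0")

```text
clock: 7.38
eef_pos: [545.3, 98.5, 170.3]
tcp_rot: [-3.141, -0.002, -0.241]
contact_force: [-3.6, -1.3, 22.4]
opening: 0.752
```

```bash
python3 -c "
from h import *
st();bal()
s=r.sense();print(Ro.from_euler('xyz',s['tcp_rot']).as_matrix()[:,2], Ro.from_euler('xyz',s['tcp_rot']).as_matrix()[2],s['qvel'].round(4))"
```

```text
t 7.38 pos [545.3  98.5 170.3] yaw -13.81 rp [-3.1408e+00 -2.2000e-03] F [-3.6 -1.3 22.4] open 0.752 q6 1.99
F [-3.6 -1.3 22.4] cop tool x,y mm [-7. 13.]
[ 2.31364452e-03  2.29893229e-04 -9.99997297e-01] [ 2.19195107e-03 -7.75340170e-04 -9.99997297e-01] [-0.0005  0.0007 -0.0003 -0.0001 -0.0018  0.0011]
```

apply_moves(motion="0.5 0 0 0 -0.005; 0.5 0 0 0 -0.015; 0.5 0 0 0 -0.03; 0.5 0 0 0 -0.045; 0.5 0 0 0 -0.06; 0.5 0 0 0 -0.075; 0.5 0 0 0 -0.09; 0.5 0 0 0 -0.105; 0.5 0 0 0 -0.12; 0.5 0 0 0 -0.135; 0.5 0 0 0 -0.15; 0.5 0 0 0 -0.165; 0.5 0 0 0 -0.18; 0.5 0 0 0 -0.192; 0.5 0 0 0 -0.2; 0.5 0 0 0 -0.205; 0.5 0 0 0 -0.205")

```text
clock: 8.8
eef_pos: [546.4, 98.8, 170.3]
tcp_rot: [3.141, -0.005, 0.404]
contact_force: [-0.3, 0.1, 14.9]
opening: 0.749
```

```bash
cat >> h.py <<'E'
def look(k):
    st();bal();import pickle
    T=save('top',f't{k}.png');S=save('side',f's{k}.png');pickle.dump({'top':T,'side':S},open(f'f{k}.pkl','wb'))
    a=cv2.resize(S['img'][90:240,190:340,::-1],None,fx=4,fy=4,interpolation=cv2.INTER_CUBIC);cv2.imwrite(f'pics/s{k}c.png',a)
    a=cv2.resize(T['img'][120:290,125:325,::-1],None,fx=4,fy=4,interpolation=cv2.INTER_CUBIC);cv2.imwrite(f'pics/t{k}c.png',a)
E
python3 -c "
from h import *
look(4)"
```

```text
t 8.8 pos [546.4  98.8 170.3] yaw 23.13 rp [ 3.1405 -0.0054] F [-0.3  0.1 14.9] open 0.749 q6 1.34
F [-0.3  0.1 14.9] cop tool x,y mm [  1.5 -18.4]
```

View pics/s4c.png

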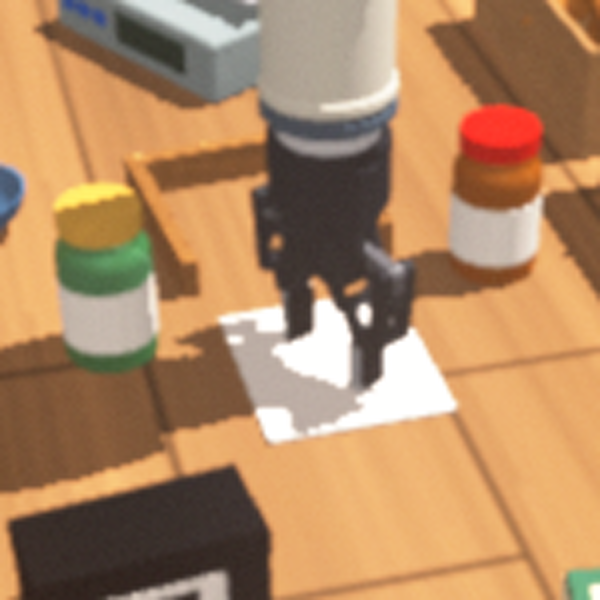

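View pics/t4c.png

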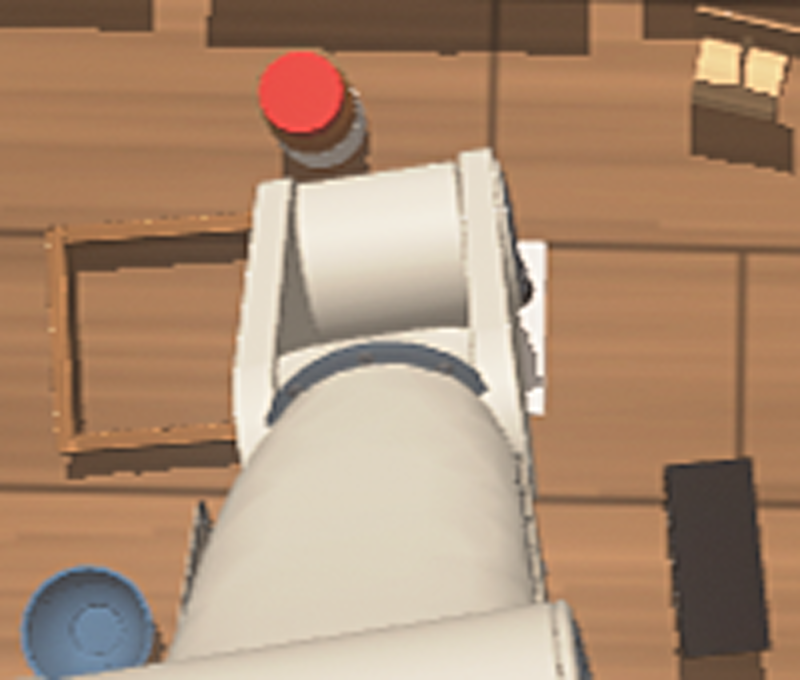

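```bash
python3 - <<'E'
from fit import *
C4=lambda a,b:c2i((a,b),190,90,4)
C2=lambda a,b:c2i((a,b),125,120,4)
o=[(S,(70,61,3),C4(220,318)),(S,(-70,-61,3),C4(456,406)),(S,(-70,61,3),C4(270,444)),(T,(-70,61,3),C2(544,415)),(T,(-70,-61,3),C2(547,240))]
x,e,f=fitpose(o,[545,98,1.66]);print(x.round(2),np.degrees(x[2]),f.round(1).tolist())
E
```

```text
[548.83  97.96   1.59] 91.02298637681247 [[-0.1, 0.2], [0.2, 0.6], [-0.2, -0.5], [0.2, -0.4], [-0.3, 0.1]]
```

apply_moves(motion="0.5 0.001 -0.002 0.0004 -0.003; 0.5 0.003 -0.006 0.0004 -0.007; 0.5 0.006 -0.012 0.0004 -0.012; 0.5 0.0095 -0.018 0.0004 -0.017; 0.5 0.0125 -0.0235 0.0004 -0.021; 0.5 0.0145 -0.027 0.0004 -0.0233; 0.5 0.0152 -0.0285 0.0004 -0.0233; 0.5 0.0152 -0.0285 0.0004 -0.0233")

```text
clock: 9.57
eef_pos: [549.3, 131.3, 170.3]
tcp_rot: [3.14, -0.006, 0.477]
contact_force: [-0.6, -0.3, 19.9]
opening: 0.748
```

```bash
python3 -c "
from h import *
look(5)"
```

```text
t 9.57 pos [549.3 131.3 170.3] yaw 27.31 rp [ 3.14   -0.0056] F [-0.6 -0.3 19.9] open 0.748 q6 1.33
F [-0.6 -0.3 19.9] cop tool x,y mm [ -1.1 -17.2]
```

View pics/s5c.png

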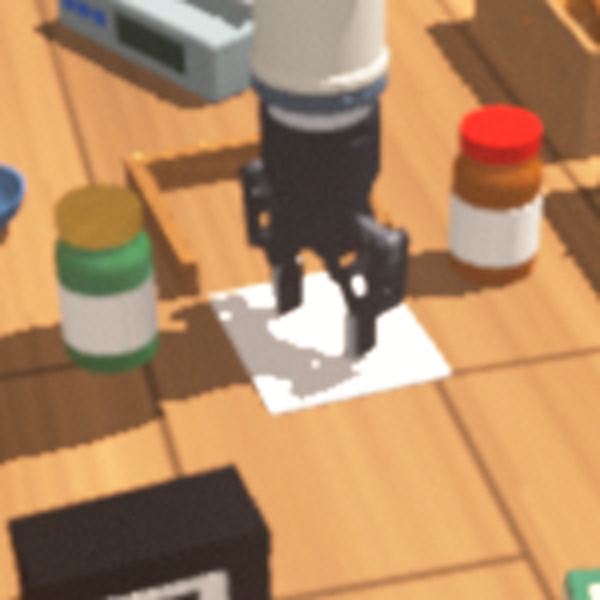

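View pics/t5c.png

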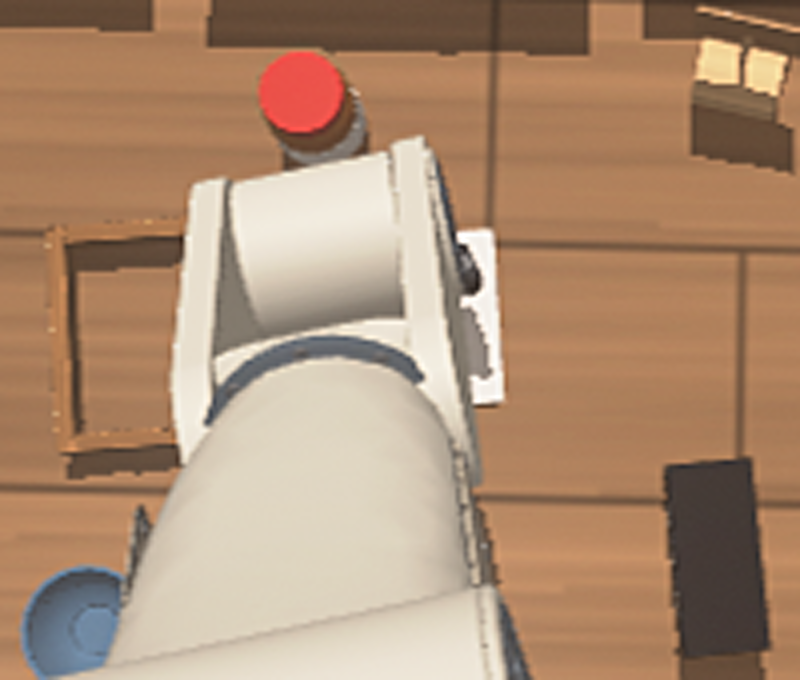

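```bash
python3 - <<'E'
from fit import *
C4=lambda a,b:c2i((a,b),190,90,4)
C2=lambda a,b:c2i((a,b),125,120,4)
o=[(S,(70,61,3),C4(210,296)),(S,(-70,-61,3),C4(450,372)),(S,(-70,61,3),C4(272,413)),(T,(-70,61,3),C2(504,404)),(T,(-70,-61,3),C2(495,229))]
x,e,f=fitpose(o,[545,98,1.66]);print(x.round(2),np.degrees(x[2]),f.round(1).tolist())
F=np.array([537.9,279.6]);a=np.radians(95.3);ex=np.array([np.cos(a),np.sin(a)]);ey=np.array([-np.sin(a),np.cos(a)])
dd=x[:2]-F;print('in frame',dd@ex,dd@ey)
E
```

```text
[551.88 130.32   1.65] 94.61944512912955 [[-0.1, 0.2], [0.0, 0.5], [-0.3, -0.1], [-0.1, -0.6], [-0.1, 0.1]]
in frame -149.929922794232 -0.13307037884022635
```

apply_moves(motion="0.5 0.0015 -0.0037 0 -0.001; 0.5 0.0045 -0.0111 0 -0.002; 0.5 0.009 -0.0223 0 -0.003; 0.5 0.0135 -0.0334 0 -0.003; 0.5 0.018 -0.0445 0 -0.003; 0.5 0.0225 -0.0556 0 -0.003; 0.5 0.027 -0.0668 0 -0.003; 0.5 0.0315 -0.0779 0 -0.003; 0.5 0.036 -0.089 0 -0.003; 0.5 0.0404 -0.1 0 -0.003; 0.5 0.045 -0.1113 0 -0.003; 0.5 0.049 -0.121 0 -0.003; 0.5 0.052 -0.1287 0 -0.003; 0.5 0.0539 -0.1335 0 -0.003; 0.5 0.0547 -0.1354 0 -0.003; 0.5 0.0547 -0.1354 0 -0.003")

```text
clock: 11.0
eef_pos: [535.5, 277.3, 170.3]
tcp_rot: [3.141, -0.005, 0.486]
contact_force: [-0.0, 1.2, 17.0]
opening: 0.751
```

```bash
python3 -c "
from h import *
look(6)"
```

```text
t 11.0 pos [535.5 277.3 170.3] yaw 27.86 rp [ 3.1414 -0.0055] F [-0.   1.2 17. ] open 0.751 q6 1.56
F [-0.   1.2 17. ] cop tool x,y mm [-13.   -4.7]
```

View pics/s6c.png

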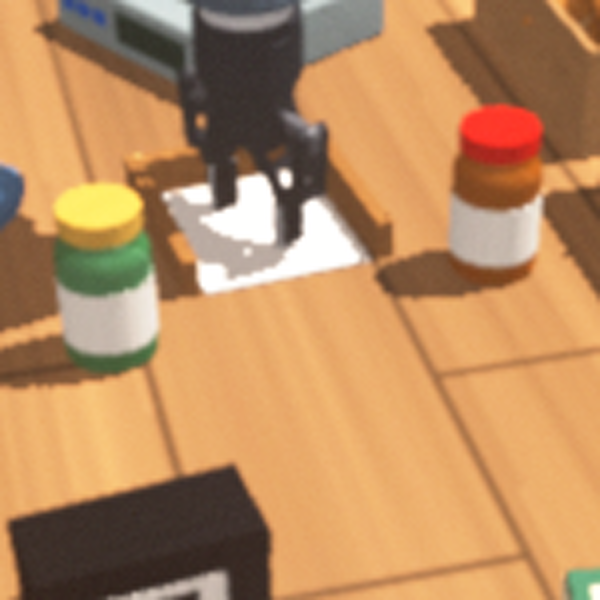

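View pics/t6c.png

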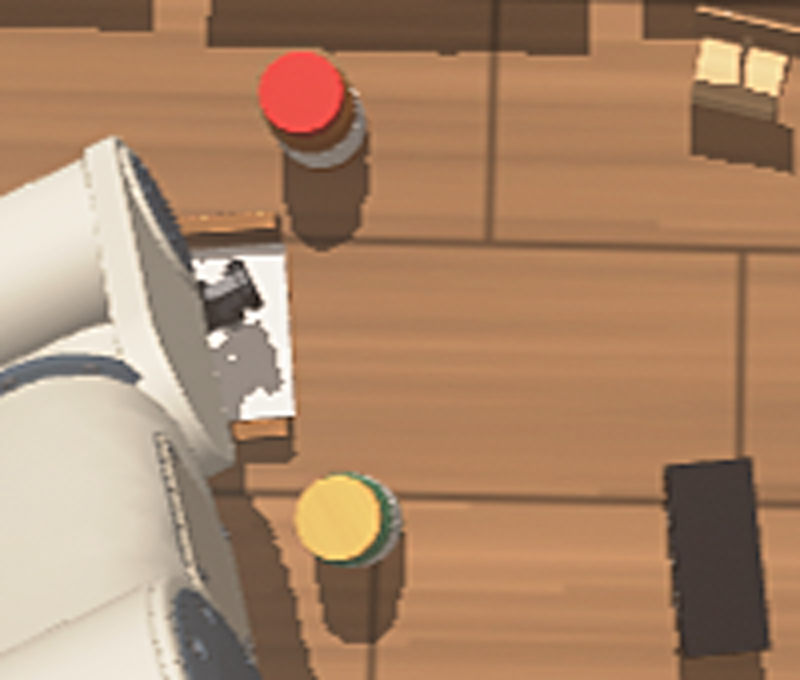

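apply_moves(motion="0.5 0.0008 -0.0018 0.0002 0; 0.5 0.0015 -0.0037 0.0002 0; 0.5 0.0023 -0.0055 0.0002 0; 0.5 0.003 -0.0072 0.0002 0; 0.5 0.0034 -0.0083 0.0002 0; 0.5 0.0034 -0.0083 0.0002 0")

```text
clock: 11.6
eef_pos: [534.9, 285.2, 170.3]
tcp_rot: [3.141, -0.005, 0.486]
contact_force: [-0.1, -4.9, 20.1]
opening: 0.752
```

```bash
python3 -c "
from h import *
st();bal()"
```

```text
t 11.6 pos [534.9 285.2 170.3] yaw 27.85 rp [ 3.1405 -0.0048] F [-0.1 -4.9 20.1] open 0.752 q6 1.57
F [-0.1 -4.9 20.1] cop tool x,y mm [ 1.6 -2.7]
```

apply_moves(motion="0.5 0.0008 -0.0018 0 0; 0.5 0.0016 -0.0038 0 0; 0.5 0.002 -0.0048 0 0; 0.5 0.002 -0.0048 0 0")

```text
clock: 11.93
eef_pos: [534.5, 290.3, 170.3]
tcp_rot: [3.14, -0.005, 0.486]
contact_force: [1.2, -6.1, 20.1]
opening: 0.752
```

```bash
python3 -c "
from h import *
st();bal()"
```

```text
t 11.93 pos [534.5 290.3 170.3] yaw 27.85 rp [ 3.1405 -0.0049] F [ 1.2 -6.1 20.1] open 0.752 q6 1.58
F [ 1.2 -6.1 20.1] cop tool x,y mm [ -4.2 -12.4]
```

apply_moves(motion="0.5 0 0 -0.01 0; 0.5 0 0 -0.04 0; 0.5 0 0 -0.08 0; 0.5 0 0 -0.12 0; 0.5 0 0 -0.15 0")

```text
clock: 12.35
eef_pos: [532.9, 290.3, 321.1]
tcp_rot: [-3.141, -0.003, 0.486]
contact_force: [1.1, 0.6, 0.8]
opening: 0.753
```

```bash
python3 -c "
from h import *
plan(590,-408,300,112.3);plan(590,-408,240,112.3);st()
import pickle
d=pickle.load(open('f0.pkl','rb'))
cv2.imwrite('pics/c5.png',cv2.resize(d['side']['img'][220:380,250:420,::-1],None,fx=4.5,fy=4.5,interpolation=cv2.INTER_CUBIC))
"
```

```text
shift [-0.2755  0.6443  0.0202] twist -0.4693 deg -84.5
 shift [-0.2757  0.6443  0.0802] twist -0.4693 deg -84.5
t 12.35 pos [532.9 290.3 321.1] yaw 27.82 rp [-3.1415e+00 -2.9000e-03] F [1.1 0.6 0.8] open 0.753 q6 1.58
```

View pics/c5.png

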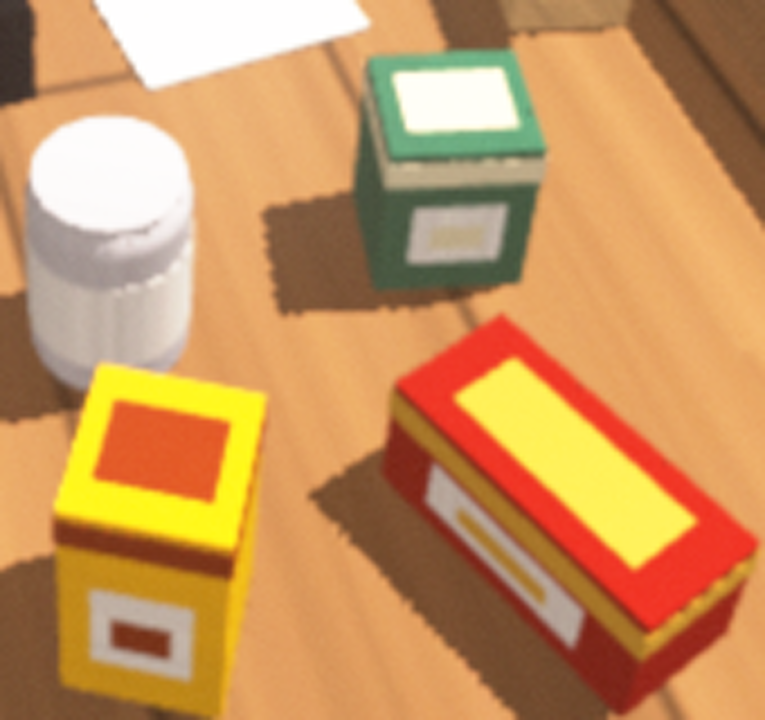

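```bash
python3 - <<'E'
from fit import *
C1=lambda a,b:c2i((a,b),340,155,5)
C5=lambda a,b:c2i((a,b),250,220,4.5)
# order: y+far, y-far, y-near, y+near ; bottoms: y-near,+other
D={'red':(128,58,60,[C1(280,160),C1(502,73),C1(543,172),C1(322,255)],[C5(502,318),C5(757,545),C5(642,628),C5(396,388)],[(2,C5(622,712)),(3,C5(385,470))],[585,-408,1.96]),
'green':(66,62,85,[C1(75,42),C1(190,65),C1(165,188),C1(47,160)],[C5(512,52),C5(545,155),C5(388,155),C5(368,58)],[(2,C5(375,285)),(1,C5(520,283))],[610,-245,1.37]),
'yellow':(60,62,110,[C1(398,362),C1(511,424),C1(455,522),C1(346,463)],[C5(265,397),C5(235,553),C5(55,520),C5(100,365)],[(2,C5(62,685)),(1,C5(218,715))],[438,-400,1.08])}
for n,(a,b,h,t,s,bo,g) in D.items():
    for k in range(2):
        if k==0: L=[(a/2,-b/2),(-a/2,-b/2),(-a/2,b/2),(a/2,b/2)];gg=g
        else: L=[(a/2,b/2),(a/2,-b/2),(-a/2,-b/2),(-a/2,b/2)];gg=[g[0],g[1],g[2]-np.pi/2]
        ot=[(T,(*l,h),p) for l,p in zip(L,t)]; os=[(S,(*l,h),p) for l,p in zip(L,s)]+[(S,(*L[i],0),p) for i,p in bo]
        for o in(ot,os,ot+os):
            x,e,f=fitpose(o,gg); print(n,k,x[:2].round(1),np.degrees(x[2]).round(1),'rms',np.sqrt((f**2).mean()).round(2))
E
```

```text
red 0 [ 590.3 -408.3] 112.3 rms 0.36
red 0 [ 592.8 -408.8] 110.5 rms 1.18
red 0 [ 592.2 -408.8] 111.0 rms 1.06
red 1 [ 590.6 -408. ] 21.2 rms 13.14
red 1 [ 606.6 -403.5] 28.3 rms 18.58
red 1 [ 603.  -405.6] 27.1 rms 16.82
green 0 [ 610.2 -245.1] 78.5 rms 0.73
green 0 [ 612.5 -246.1] 77.0 rms 1.11
green 0 [ 611.8 -245.8] 77.7 rms 1.05
green 1 [ 610.2 -245.1] -11.6 rms 0.27
green 1 [ 612.2 -246.8] -12.3 rms 0.77
green 1 [ 611.7 -246.3] -11.9 rms 0.73
yellow 0 [ 438.1 -400.4] 61.8 rms 0.77
yellow 0 [ 438.7 -402.6] 62.2 rms 1.17
yellow 0 [ 438.6 -402.1] 62.2 rms 1.09
yellow 1 [ 438.1 -400.4] -28.1 rms 0.43
yellow 1 [ 438.8 -402.3] -27.8 rms 0.91
yellow 1 [ 438.7 -401.9] -27.8 rms 0.82
```

apply_moves(motion="1 -0.274 0.645 0.02 -0.465; 1 -0.274 0.645 0.02 -0.465; 1 -0.274 0.645 0.02 -0.465; 1 -0.274 0.645 0.02 -0.465; 1 -0.274 0.645 0.02 -0.465; 1 -0.274 0.645 0.02 -0.465; 1 -0.274 0.645 0.02 -0.465; 1 -0.274 0.645 0.02 -0.465; 1 -0.274 0.645 0.02 -0.465; 1 -0.274 0.645 0.02 -0.465; 1 -0.274 0.645 0.02 -0.465; 1 -0.274 0.645 0.02 -0.465; 1 -0.274 0.645 0.02 -0.465; 1 -0.274 0.645 0.02 -0.465; 1 -0.274 0.645 0.02 -0.465; 1 -0.274 0.645 0.02 -0.465; 1 -0.274 0.645 0.02 -0.465; 1 -0.274 0.645 0.05 -0.465; 1 -0.274 0.645 0.07 -0.465; 1 -0.274 0.645 0.07 -0.465")

```text
clock: 14.02
eef_pos: [589.4, -408.8, 243.2]
tcp_rot: [-3.138, -0.005, 1.944]
contact_force: [-1.3, 1.2, -0.8]
opening: 1.003
```

```bash
python3 -c "
from h import *
look(7);plan(591.5,-408.5,206,111.6)"
```

```text
t 14.02 pos [ 589.4 -408.8  243.2] yaw 111.38 rp [-3.1383 -0.005 ] F [-1.3  1.2 -0.8] open 1.003 q6 -0.98
F [-1.3  1.2 -0.8] cop tool x,y mm [ 261.3 -176.6]
 shift [-0.0011  0.0002  0.0411] twist -0.0005 deg -0.1
```

View pics/t7c.png

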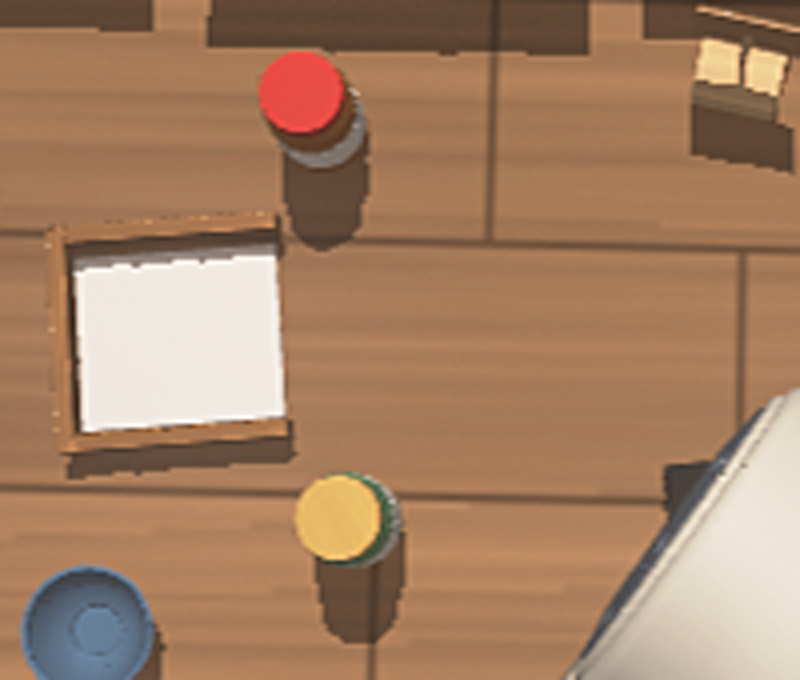

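View pics/s7.png

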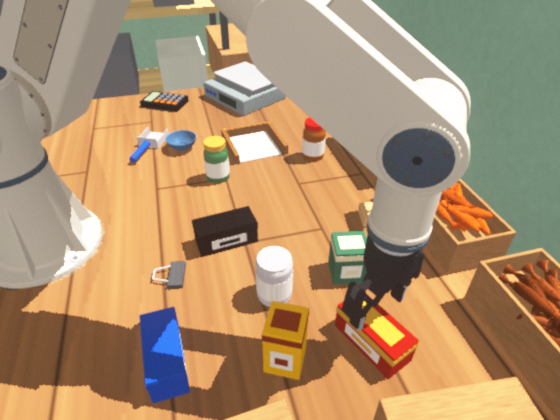

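```bash
python3 - <<'E'
from fit import *
d=pickle.load(open('f7.pkl','rb'))
for n,s,c,o,z in(('top',8,(130,165,205,240),'t7z',0),('side',8,(215,115,300,170),'s7z',0)):
    im=d[n]['img'][:,:,::-1]; u0,v0,u1,v1=c; cv2.imwrite(f'pics/{o}.png',cv2.resize(im[v0:v1,u0:u1],None,fx=s,fy=s,interpolation=cv2.INTER_CUBIC))
E
```

```text
(no output)
```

View pics/t7z.png

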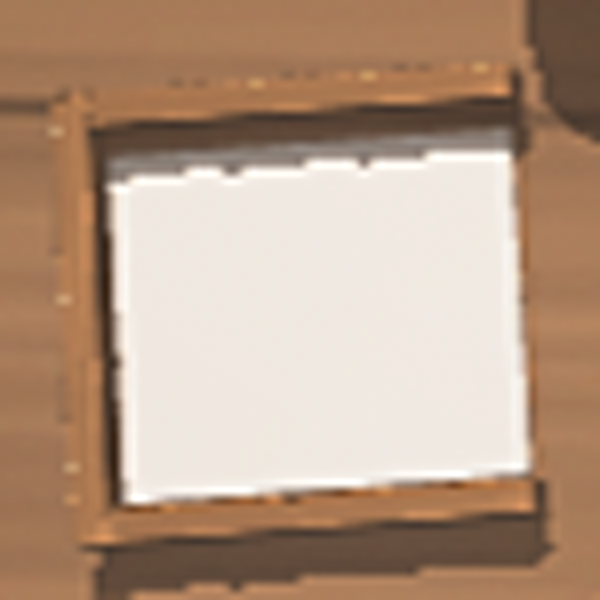

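View pics/s7z.png

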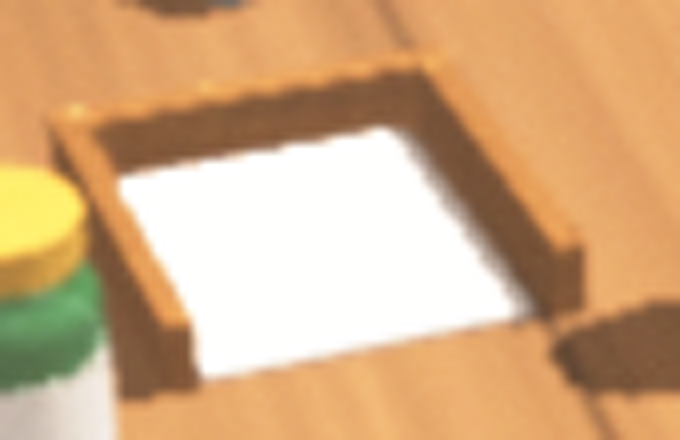

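```bash
python3 - <<'E'
from fit import *
C=lambda a,b:c2i((a,b),130,165,8)
Cs=lambda a,b:c2i((a,b),215,115,8)
o=[(T,(-70,-61,3),C(516,128)),(T,(70,61,3),C(122,505)),(T,(70,-61,3),C(105,158))]
for oo in (o[:2],o):
    x,e,f=fitpose(oo,[538,282,1.66]);print(x.round(1),np.degrees(x[2]).round(2),f.round(2).tolist())
os=[(S,(70,61,3),Cs(120,178)),(S,(-70,61,3),Cs(200,380))]
x,e,f=fitpose(os,[538,282,1.66]);print('side',x.round(1),np.degrees(x[2]).round(2),f.round(2).tolist())
# expected home in zoom px for frame pose
for F in([538.0,279.0,np.radians(95.6)],[537.9,279.8,np.radians(95.2)]):
  for l in((70,-61,3),(70,61,3),(-70,-61,3),(-70,61,3),(70,-66,0),(70,66,0)):
    X=[F[0]+np.cos(F[2])*(l[0]+3)-np.sin(F[2])*l[1],F[1]+np.sin(F[2])*(l[0]+3)+np.cos(F[2])*l[1],l[2]]
    p=proj(T,X);q=proj(S,X); print(l,((p-[130,165]+.5)*8-.5).round(0),((q-[215,115]+.5)*8-.5).round(0))
E
```

```text
[536.6 283.3   1.7] 94.78 [[-0.44, 0.43], [0.44, -0.42]]
[536.4 284.1   1.7] 95.17 [[-0.88, 0.33], [0.3, -0.21], [0.57, -0.11]]
side [540.3 278.8   1.6] 91.24 [[0.07, 0.48], [-0.06, -0.4]]
(70, -61, 3) [114. 155.] [406. 130.]
(70, 61, 3) [132. 501.] [102. 187.]
(-70, -61, 3) [514. 126.] [536. 311.]
(-70, 61, 3) [534. 471.] [209. 377.]
(70, -66, 0) [116. 143.] [418. 135.]
(70, 66, 0) [135. 516.] [ 89. 196.]
(70, -61, 3) [113. 154.] [406. 129.]
(70, 61, 3) [128. 500.] [102. 185.]
(-70, -61, 3) [513. 127.] [534. 310.]
(-70, 61, 3) [531. 473.] [206. 376.]
(70, -66, 0) [115. 141.] [419. 134.]
(70, 66, 0) [131. 515.] [ 90. 194.]
```

The board is seated: its rear corners at zoomed px (516,128) and (530,472) match the predicted home position of (513,127) and (531,473). Now I descend on the red pack and grip it.

apply_moves(motion="1 0 0 0.02 0; 1 0 0 0.035 0; 1 0 0 0.043 0; 1 0 0 0.043 0; -1 0 0 0.043 0; -1 0 0 0.043 0; -1 0 0 0.043 0; -1 0 0 0.043 0; -1 0 0 0.043 0; -1 0 0 0.043 0", squeeze=40)

```text
clock: 14.95
eef_pos: [591.9, -408.2, 205.6]
tcp_rot: [3.141, 0.001, 1.946]
contact_force: [-0.6, 1.5, 5.6]
opening: 0.672
```

```bash
python3 -c "
from h import *
st();bal();save('side','s8.png')"
```

```text
t 14.95 pos [ 591.9 -408.2  205.6] yaw 111.53 rp [3.1405e+00 1.3000e-03] F [-0.6  1.5  5.6] open 0.672 q6 -0.98
F [-0.6  1.5  5.6] cop tool x,y mm [-13.6   4.3]
```

View pics/s8.png

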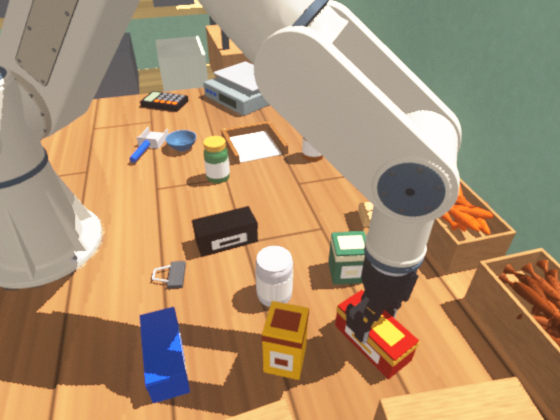

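apply_moves(motion="-1 0 0 -0.004 0; -1 0 0 -0.02 0; -1 0 0 -0.05 0; -1 0 0 -0.085 0; -1 0 0 -0.12 0; -1 0 0 -0.145 0; -1 0 0 -0.155 0; -1 0 0 -0.155 0")

```text
clock: 15.67
eef_pos: [591.9, -408.3, 363.1]
tcp_rot: [3.139, 0.004, 1.946]
contact_force: [0.6, -0.3, -3.4]
opening: 0.671
```

```bash
python3 -c "
from h import *
st();plan(570,286,355,95.3)"
```

```text
t 15.67 pos [ 591.9 -408.3  363.1] yaw 111.52 rp [3.1387 0.0044] F [ 0.6 -0.3 -3.4] open 0.671 q6 -0.98
 shift [0.654  0.2344 0.0058] twist 0.0901 deg 16.2
```

apply_moves(motion="-1 0.0065 0.0023 0 0.001; -1 0.026 0.0094 0 0.004; -1 0.059 0.021 0 0.008; -1 0.095 0.034 0 0.013; -1 0.131 0.047 0 0.018; -1 0.167 0.06 0 0.023; -1 0.203 0.073 0 0.028; -1 0.239 0.086 0 0.033; -1 0.275 0.098 0 0.038; -1 0.311 0.111 0 0.043; -1 0.347 0.124 0 0.048; -1 0.383 0.137 0 0.053; -1 0.419 0.15 0 0.058; -1 0.455 0.163 0 0.063; -1 0.491 0.176 0 0.068; -1 0.526 0.189 0 0.073; -1 0.562 0.202 0 0.078; -1 0.602 0.216 0 0.083; -1 0.634 0.227 0 0.088; -1 0.654 0.2344 0 0.09")

```text
clock: 17.33
eef_pos: [567.7, 289.7, 356.4]
tcp_rot: [-3.137, 0.0, 1.664]
contact_force: [-0.1, -0.4, -2.9]
opening: 0.67
```

apply_moves(motion="-1 0 0 0.02 0; -1 0 0 0.05 0; -1 0 0 0.075 0; -1 0 0 0.095 0; -1 0 0 0.105 0; -1 0 0 0.105 0; -1 0 0 0.105 0")

```text
clock: 17.92
eef_pos: [569.0, 286.3, 253.2]
tcp_rot: [-3.139, 0.001, 1.664]
contact_force: [-0.3, 0.5, -1.8]
opening: 0.672
```

```bash
python3 -c "
from h import *
look(9);plan(570,286,212,95.3)"
```

```text
t 17.92 pos [569.  286.3 253.2] yaw 95.32 rp [-3.1391e+00  9.0000e-04] F [-0.3  0.5 -1.8] open 0.672 q6 0.37
F [-0.3  0.5 -1.8] cop tool x,y mm [ 57.9 -28.5]
 shift [-0.0006 -0.      0.0432] twist 0.0001 deg 0.0
```

View pics/s9c.png

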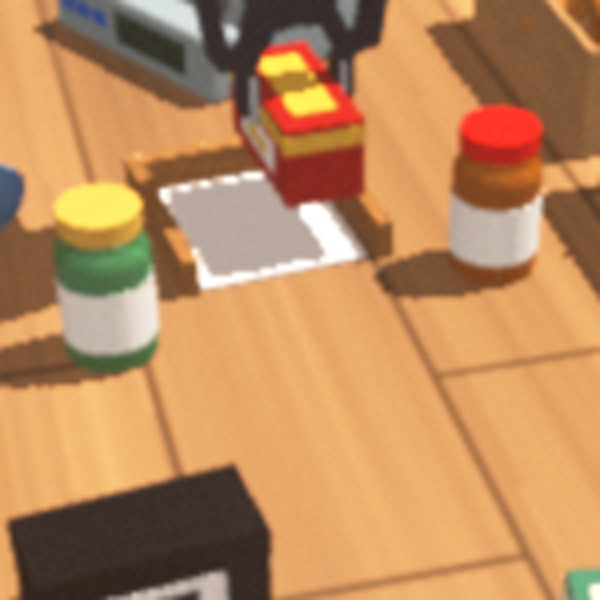

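```bash
python3 - <<'E'
from fit import *
C4=lambda a,b:c2i((a,b),190,90,4)
z=47.6
o=[(S,(-64,29,z),C4(290,204)),(S,(-64,-29,z),C4(363,197)),(S,(-64,29,z+60),C4(281,133)),(S,(-64,-29,z+60),C4(363,122))]
x,e,f=fitpose(o,[570,286,1.66]);print(x.round(1),np.degrees(x[2]),f.round(1).tolist())
E
```

```text
[575.  287.3   1.6] 90.38144865713521 [[-1.4, 1.1], [0.5, 0.0], [0.3, -0.6], [0.6, -0.6]]
```

apply_moves(motion="-1 0 0 0.012 0; -1 0 0 0.024 0; -1 0 0 0.034 0; -1 0 0 0.039 0; -1 0 0 0.039 0")

```text
clock: 18.43
eef_pos: [568.8, 286.0, 213.4]
tcp_rot: [-3.139, 0.001, 1.664]
contact_force: [-1.0, -0.1, -3.7]
opening: 0.672
```

```bash
python3 -c "
from h import *
look(10);plan(570,286,212,95.3)
S=cv2.imread('pics/s10.png');cv2.imwrite('pics/s10z.png',cv2.resize(S[105:175,215:300],None,fx=9,fy=8.5,interpolation=cv2.INTER_CUBIC))
"
```

```text
t 18.43 pos [568.8 286.  213.4] yaw 95.32 rp [-3.1388e+00  1.1000e-03] F [-1.  -0.1 -3.7] open 0.672 q6 0.37
F [-1.  -0.1 -3.7] cop tool x,y mm [ -2.3 -35.1]
 shift [-0.0004  0.0005  0.0029] twist 0.0001 deg 0.0
```

View pics/s10z.png

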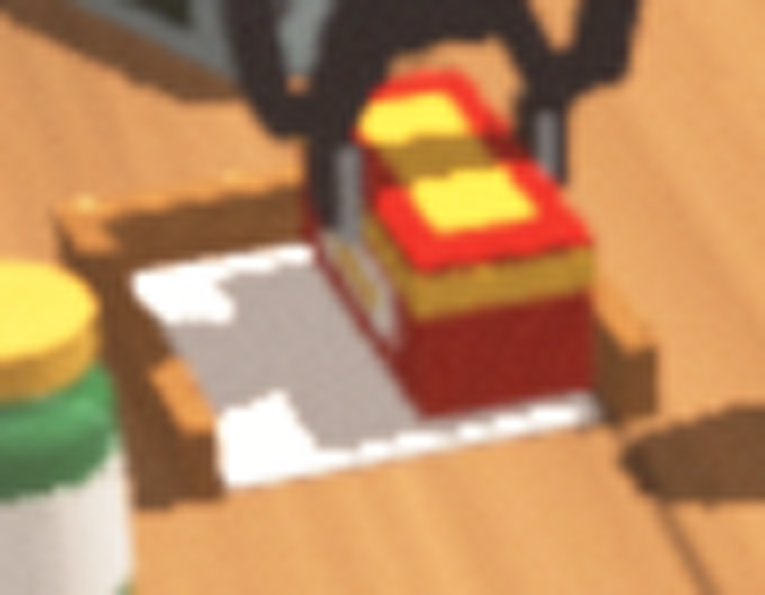

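The red pack hangs inside the frame with its front bottom edge at about zoomed px (420,415)–(590,400), clear of the walls. Lowering it gently.

apply_moves(motion="-1 0 0 0.0015 0; -1 0 0 0.003 0; -1 0 0 0.004 0; -1 0 0 0.0048 0; -1 0 0 0.0052 0; -1 0 0 0.0052 0")

```text
clock: 19.03
eef_pos: [569.5, 286.4, 210.1]
tcp_rot: [3.142, -0.0, 1.664]
contact_force: [1.0, -0.1, -3.5]
opening: 0.674
```

```bash
python3 -c "
from h import *
st()"
```

```text
t 19.03 pos [569.5 286.4 210.1] yaw 95.33 rp [ 3.1416 -0.    ] F [ 1.  -0.1 -3.5] open 0.674 q6 0.37
```

apply_moves(motion="-1 0 0 0.0008 0; -1 0 0 0.0016 0; -1 0 0 0.0016 0")

```text
clock: 19.28
eef_pos: [569.6, 286.5, 208.6]
tcp_rot: [3.141, -0.0, 1.664]
contact_force: [0.4, 0.4, -2.7]
opening: 0.67
```

apply_moves(motion="-1 0 0 0.0005 0; -1 0 0 0.001 0; -1 0 0 0.001 0")

```text
clock: 19.53
eef_pos: [569.7, 286.5, 208.6]
tcp_rot: [3.141, -0.0, 1.664]
contact_force: [-3.8, -1.6, 7.7]
opening: 0.669
```

apply_moves(motion="0 0 0 0 0; 0.5 0 0 0 0; 1 0 0 0 0; 1 0 0 0 0; 1 0 0 -0.01 0; 1 0 0 -0.04 0; 1 0 0 -0.08 0; 1 0 0 -0.12 0; 1 0 0 -0.13 0")

```text
clock: 20.28
eef_pos: [571.1, 287.2, 344.7]
tcp_rot: [3.133, -0.003, 1.664]
contact_force: [1.7, 0.3, 0.0]
opening: 1.006
```

```bash
python3 -c "
from h import *
st();plan(611,-246,330,168.2);plan(611,-246,275,168.2);save('side','s11.png')
S=cv2.imread('pics/s11.png');cv2.imwrite('pics/s11z.png',cv2.resize(S[105:175,215:300],None,fx=9,fy=8.5,interpolation=cv2.INTER_CUBIC))"
```

```text
t 20.28 pos [571.1 287.2 344.7] yaw 95.33 rp [ 3.1333 -0.0032] F [1.7 0.3 0. ] open 1.006 q6 0.37
 shift [-0.5347 -0.0099  0.0129] twist -0.4048 deg -72.9
 shift [-0.5348 -0.0103  0.0679] twist -0.4048 deg -72.9
```

View pics/s11z.png

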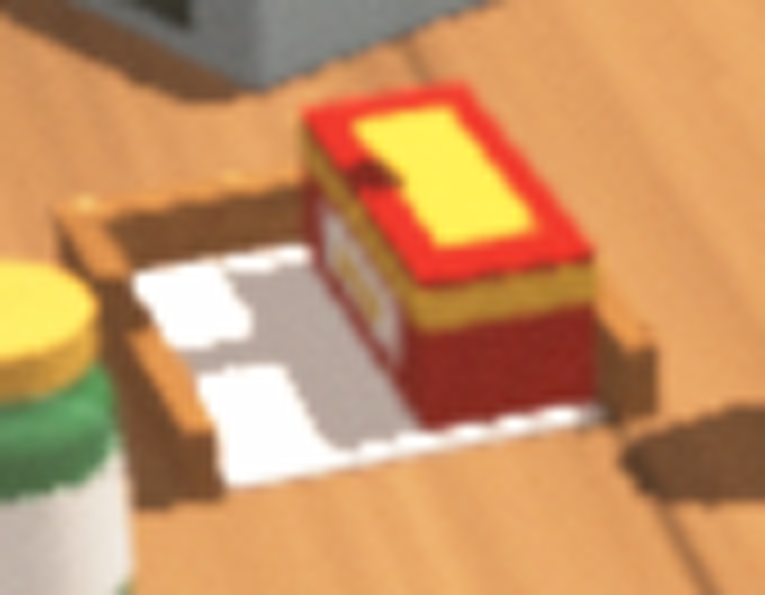

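The red pack stands upright along the far wall and on the board. On to the green pack.

apply_moves(motion="1 -0.1 -0.002 0.013 -0.1; 1 -0.535 -0.01 0.013 -0.405; 1 -0.535 -0.01 0.013 -0.405; 1 -0.535 -0.01 0.013 -0.405; 1 -0.535 -0.01 0.013 -0.405; 1 -0.535 -0.01 0.013 -0.405; 1 -0.535 -0.01 0.013 -0.405; 1 -0.535 -0.01 0.013 -0.405; 1 -0.535 -0.01 0.013 -0.405; 1 -0.535 -0.01 0.013 -0.405; 1 -0.535 -0.01 0.013 -0.405; 1 -0.535 -0.01 0.013 -0.405; 1 -0.535 -0.01 0.013 -0.405; 1 -0.535 -0.01 0.013 -0.405; 1 -0.535 -0.01 0.04 -0.405; 1 -0.535 -0.01 0.06 -0.405; 1 -0.535 -0.01 0.06 -0.405; 1 -0.535 -0.01 0.06 -0.405; 1 -0.535 -0.01 0.06 -0.405")

```text
clock: 21.92
eef_pos: [609.6, -246.9, 278.2]
tcp_rot: [-3.142, 0.0, 2.937]
contact_force: [0.5, 0.2, 0.2]
opening: 1.003
```

```bash
python3 -c "
from h import *
st();plan(611,-246,234,168.2);save('side','s12.png')"
```

```text
t 21.92 pos [ 609.6 -246.9  278.2] yaw 168.25 rp [-3.1416e+00  4.0000e-04] F [0.5 0.2 0.2] open 1.003 q6 -1.75
 shift [-0.0012  0.0011  0.0442] twist 0.0003 deg 0.1
```

View pics/s12.png

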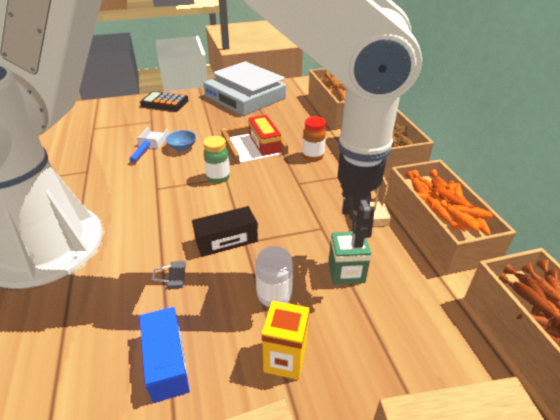

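The gripper sits over the green pack, around px (352,245). Descending to grip it.

apply_moves(motion="1 -0.001 0.001 0.02 0; 1 -0.001 0.001 0.036 0; 1 -0.001 0.001 0.044 0; 1 -0.001 0.001 0.044 0; 1 -0.001 0.001 0.044 0; -1 -0.001 0.001 0.044 0; -1 -0.001 0.001 0.044 0; -1 -0.001 0.001 0.044 0; -1 -0.001 0.001 0.044 0; -1 -0.001 0.001 0.044 0; -1 -0.001 0.001 0.044 0", squeeze=40)

```text
clock: 22.88
eef_pos: [610.9, -246.6, 234.9]
tcp_rot: [-3.141, 0.002, 2.936]
contact_force: [-1.3, 0.2, 6.8]
opening: 0.714
```

```bash
python3 -c "
from h import *
st()"
```

```text
t 22.88 pos [ 610.9 -246.6  234.9] yaw 168.23 rp [-3.1413e+00  2.1000e-03] F [-1.3  0.2  6.8] open 0.714 q6 -1.75
```

apply_moves(motion="-1 0 0 -0.004 0; -1 0 0 -0.02 0; -1 0 0 -0.05 0; -1 0 0 -0.085 0; -1 0 0 -0.115 0; -1 0 0 -0.13 0; -1 0 0 -0.135 0; -1 0 0 -0.135 0")

```text
clock: 23.55
eef_pos: [610.5, -246.5, 369.9]
tcp_rot: [-3.141, 0.002, 2.936]
contact_force: [1.3, -0.2, -3.5]
opening: 0.717
```

```bash
python3 -c "
from h import *
st();plan(503.8,312.5,370,95.3)"
```

```text
t 23.55 pos [ 610.5 -246.5  369.9] yaw 168.22 rp [-3.1412e+00  2.2000e-03] F [ 1.3 -0.2 -3.5] open 0.717 q6 -1.75
 shift [ 0.2185  0.5254 -0.0008] twist 0.4051 deg 72.9
```

apply_moves(motion="-1 0.002 0.005 0 0.004; -1 0.009 0.021 0 0.016; -1 0.021 0.05 0 0.038; -1 0.034 0.081 0 0.063; -1 0.047 0.113 0 0.087; -1 0.06 0.1445 0 0.111; -1 0.073 0.176 0 0.136; -1 0.086 0.2075 0 0.16; -1 0.099 0.239 0 0.184; -1 0.1125 0.2706 0 0.209; -1 0.1256 0.302 0 0.233; -1 0.139 0.3336 0 0.257; -1 0.152 0.365 0 0.281; -1 0.165 0.3967 0 0.306; -1 0.178 0.428 0 0.33; -1 0.191 0.46 0 0.354; -1 0.205 0.494 0 0.381; -1 0.215 0.5175 0 0.399; -1 0.2185 0.5254 0 0.405; -1 0.2185 0.5254 0 0.405")

```text
clock: 25.22
eef_pos: [502.2, 314.6, 366.3]
tcp_rot: [-3.138, 0.001, 1.665]
contact_force: [-0.0, -0.8, -2.8]
opening: 0.714
```

apply_moves(motion="-1 0 0 0.01 0; -1 0 0 0.03 0; -1 0 0 0.045 0; -1 0 0 0.052 0; -1 0 0 0.052 0; -1 0 0 0.052 0")

```text
clock: 25.72
eef_pos: [503.8, 311.7, 315.8]
tcp_rot: [-3.14, 0.001, 1.663]
contact_force: [0.1, -0.5, -2.4]
opening: 0.711
```

```bash
cat >> h.py <<'E'
def lookz(k):
    st();S=save('side',f's{k}.png')['img'][:,:,::-1];cv2.imwrite(f'pics/s{k}z.png',cv2.resize(S[85:175,205:305],None,fx=7,fy=6.6,interpolation=cv2.INTER_CUBIC))
E
python3 -c "
from h import *
lookz(13);plan(503.8,312.5,255,95.3)"
```

```text
t 25.72 pos [503.8 311.7 315.8] yaw 95.29 rp [-3.1402e+00  8.0000e-04] F [ 0.1 -0.5 -2.4] open 0.711 q6 0.46
 shift [ 0.0005 -0.0002  0.0616] twist -0.0001 deg -0.0
```

View pics/s13z.png

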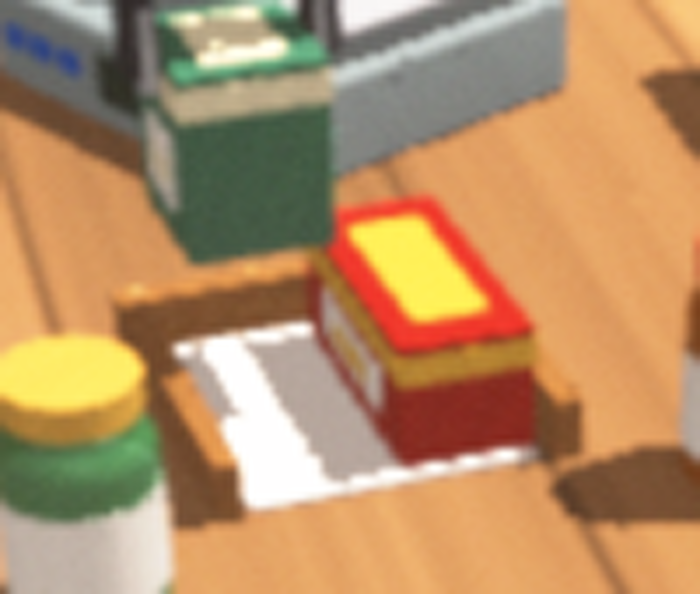

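apply_moves(motion="-1 0 0 0.012 0; -1 0 0 0.028 0; -1 0 0 0.044 0; -1 0 0 0.058 0; -1 0 0 0.067 0; -1 0 0 0.07 0; -1 0 0 0.07 0")

```text
clock: 26.35
eef_pos: [503.6, 312.4, 245.9]
tcp_rot: [-3.141, 0.0, 1.664]
contact_force: [-0.6, 0.3, -2.4]
opening: 0.717
```

```bash
python3 -c "
from h import *
lookz(14);plan(503.8,312.5,238,95.3)"
```

```text
t 26.35 pos [503.6 312.4 245.9] yaw 95.33 rp [-3.1408e+00  4.0000e-04] F [-0.6  0.3 -2.4] open 0.717 q6 0.46
 shift [-0.0001 -0.0001  0.0086] twist 0.0002 deg 0.0
```

View pics/s14z.png

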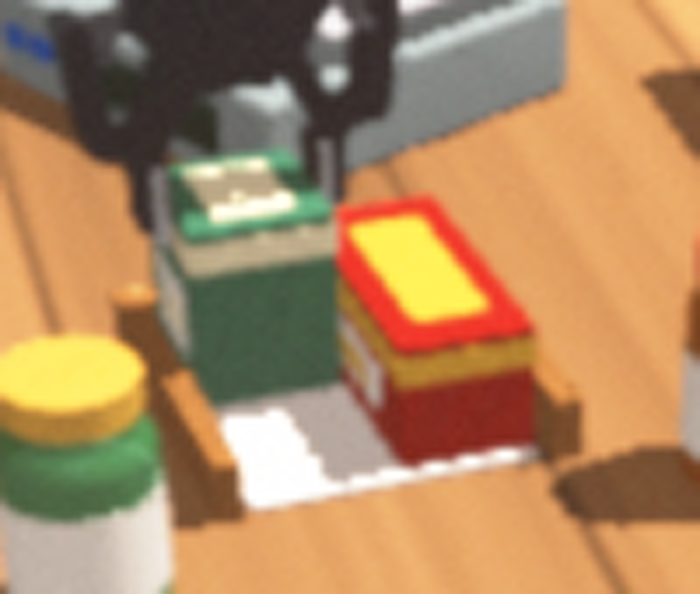

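The green pack is inside, between the near wall and the red pack. Its bottom edge is near zoomed px (210–340, 390). Lowering it the last few mm.

apply_moves(motion="-1 0 0 0.003 0; -1 0 0 0.005 0; -1 0 0 0.0065 0; -1 0 0 0.0075 0; -1 0 0 0.0082 0; -1 0 0 0.0082 0")

```text
clock: 26.9
eef_pos: [503.7, 312.5, 238.3]
tcp_rot: [-3.142, -0.0, 1.664]
contact_force: [-0.9, -0.1, -2.4]
opening: 0.715
```

apply_moves(motion="-1 0 0 0.0006 0; -1 0 0 0.0012 0; -1 0 0 0.0012 0")

```text
clock: 27.15
eef_pos: [503.8, 312.6, 237.9]
tcp_rot: [3.141, -0.0, 1.664]
contact_force: [-2.6, -1.1, 6.1]
opening: 0.715
```

apply_moves(motion="0 0 0 0 0; 0.5 0 0 0 0; 1 0 0 0 0; 1 0 0 0 0; 1 0 0 -0.01 0; 1 0 0 -0.04 0; 1 0 0 -0.08 0; 1 0 0 -0.11 0; 1 0 0 -0.11 0")

```text
clock: 27.9
eef_pos: [505.5, 313.6, 354.3]
tcp_rot: [3.132, -0.005, 1.664]
contact_force: [0.6, 0.5, 1.4]
opening: 0.998
```

```bash
python3 -c "
from h import *
lookz(15);plan(438.5,-401.5,345,152);plan(438.5,-401.5,300,152)"
```

```text
t 27.9 pos [505.5 313.6 354.3] yaw 95.33 rp [ 3.1324 -0.0045] F [0.6 0.5 1.4] open 0.998 q6 0.46
 shift [-0.7054 -0.1324  0.0033] twist -0.3149 deg -56.7
 shift [-0.7056 -0.1327  0.0483] twist -0.3149 deg -56.7
```

View pics/s15z.png

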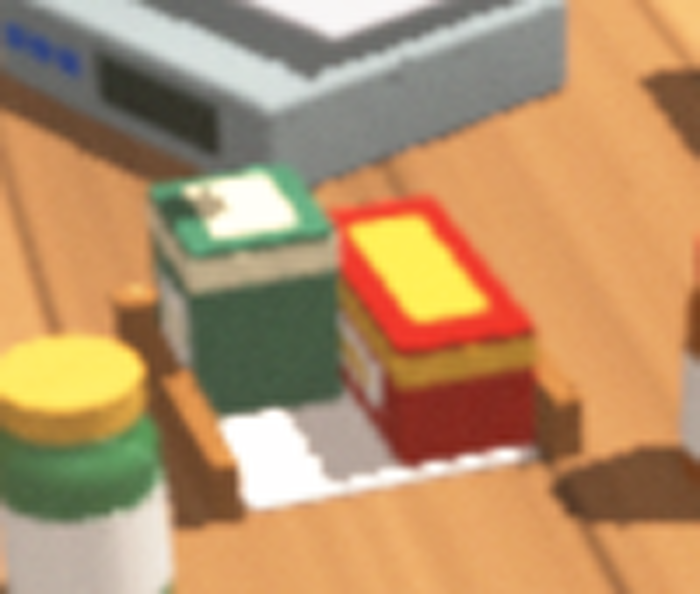

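The green pack is down beside the red one, both upright. On to the yellow pack.

apply_moves(motion="1 -0.1 -0.02 0 -0.05; 1 -0.706 -0.1325 0 -0.315; 1 -0.706 -0.1325 0 -0.315; 1 -0.706 -0.1325 0 -0.315; 1 -0.706 -0.1325 0 -0.315; 1 -0.706 -0.1325 0 -0.315; 1 -0.706 -0.1325 0 -0.315; 1 -0.706 -0.1325 0 -0.315; 1 -0.706 -0.1325 0 -0.315; 1 -0.706 -0.1325 0 -0.315; 1 -0.706 -0.1325 0 -0.315; 1 -0.706 -0.1325 0 -0.315; 1 -0.706 -0.1325 0 -0.315; 1 -0.706 -0.1325 0 -0.315; 1 -0.706 -0.1325 0 -0.315; 1 -0.706 -0.1325 0 -0.315; 1 -0.706 -0.1325 0 -0.315; 1 -0.706 -0.1325 0 -0.315; 1 -0.706 -0.1325 0.02 -0.315; 1 -0.706 -0.1325 0.04 -0.315")

```text
clock: 29.62
eef_pos: [436.8, -405.1, 306.6]
tcp_rot: [-3.141, 0.002, 2.65]
contact_force: [-0.1, 0.8, -1.1]
opening: 1.002
```

apply_moves(motion="1 0 0 0 0; 1 0 0 0 0; 1 0 0 0 0")

```text
clock: 29.87
eef_pos: [437.5, -402.5, 307.4]
tcp_rot: [3.141, -0.0, 2.654]
contact_force: [0.2, 0.1, 0.9]
opening: 1.002
```

```bash
python3 -c "
from h import *
st();plan(438.5,-401.5,258.5,152);save('side','s16.png')"
```

```text
t 29.87 pos [ 437.5 -402.5  307.4] yaw 152.05 rp [ 3.1415e+00 -3.0000e-04] F [0.2 0.1 0.9] open 1.002 q6 -1.83
 shift [-0.0005  0.0014  0.0489] twist 0.0003 deg 0.0
```

View pics/s16.png

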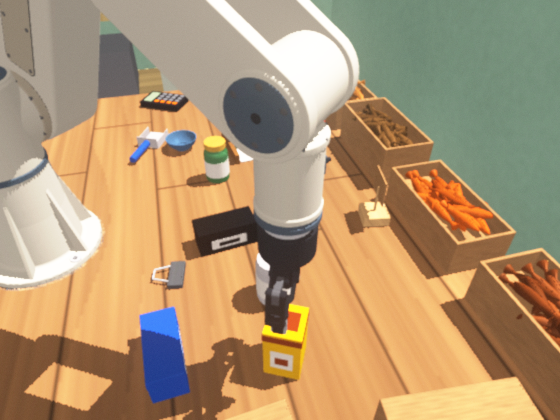

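The gripper is over the yellow pack, around px (283,320), and clear of the can.

apply_moves(motion="1 0 0.0014 0.02 0; 1 0 0.0014 0.038 0; 1 0 0.0014 0.049 0; 1 0 0.0014 0.049 0; 1 0 0.0014 0.049 0; -1 0 0.0014 0.049 0; -1 0 0.0014 0.049 0; -1 0 0.0014 0.049 0; -1 0 0.0014 0.049 0; -1 0 0.0014 0.049 0; -1 0 0.0014 0.049 0", squeeze=40)

```text
clock: 30.83
eef_pos: [438.4, -402.0, 259.5]
tcp_rot: [-3.141, 0.002, 2.653]
contact_force: [-0.9, -0.4, 7.3]
opening: 0.714
```

```bash
python3 -c "
from h import *
st()"
```

```text
t 30.83 pos [ 438.4 -402.   259.5] yaw 152.02 rp [-3.141e+00  2.300e-03] F [-0.9 -0.4  7.3] open 0.714 q6 -1.83
```

apply_moves(motion="-1 0 0 -0.004 0; -1 0 0 -0.02 0; -1 0 0 -0.05 0; -1 0 0 -0.085 0; -1 0 0 -0.12 0; -1 0 0 -0.142 0; -1 0 0 -0.15 0; -1 0 0 -0.15 0")

```text
clock: 31.5
eef_pos: [438.2, -401.7, 410.2]
tcp_rot: [-3.141, 0.004, 2.653]
contact_force: [-0.6, -1.0, -3.3]
opening: 0.719
```

```bash
python3 -c "
from h import *
st();plan(510,245.3,408,95.3)"
```

```text
t 31.5 pos [ 438.2 -401.7  410.2] yaw 152.02 rp [-3.1407  0.0036] F [-0.6 -1.  -3.3] open 0.719 q6 -1.83
 shift [0.2401 0.6051 0.0008] twist 0.3151 deg 56.7
```

apply_moves(motion="-1 0.0024 0.006 0 0.003; -1 0.0096 0.024 0 0.013; -1 0.0216 0.054 0 0.028; -1 0.0348 0.088 0 0.046; -1 0.048 0.121 0 0.063; -1 0.0612 0.154 0 0.08; -1 0.0744 0.188 0 0.098; -1 0.0876 0.221 0 0.115; -1 0.101 0.254 0 0.132; -1 0.114 0.287 0 0.15; -1 0.127 0.321 0 0.167; -1 0.14 0.354 0 0.184; -1 0.154 0.387 0 0.202; -1 0.167 0.42 0 0.219; -1 0.18 0.454 0 0.236; -1 0.193 0.487 0 0.254; -1 0.206 0.52 0 0.271; -1 0.221 0.557 0 0.29; -1 0.233 0.587 0 0.306; -1 0.24 0.605 0 0.315")

```text
clock: 33.17
eef_pos: [508.8, 248.5, 405.3]
tcp_rot: [-3.138, 0.0, 1.662]
contact_force: [0.6, -1.0, -2.0]
opening: 0.715
```

apply_moves(motion="-1 0 0 0 0; -1 0 0 0.01 0; -1 0 0 0.025 0; -1 0 0 0.035 0; -1 0 0 0.035 0; -1 0 0 0.035 0")

```text
clock: 33.67
eef_pos: [509.4, 244.4, 371.6]
tcp_rot: [-3.139, 0.001, 1.663]
contact_force: [0.5, -0.3, -2.5]
opening: 0.716
```

```bash
python3 -c "
from h import *
lookz(17);plan(510,245.3,270,95.3)"
```

```text
t 33.67 pos [509.4 244.4 371.6] yaw 95.28 rp [-3.1387e+00  1.1000e-03] F [ 0.5 -0.3 -2.5] open 0.716 q6 0.35
 shift [0.0006 0.0004 0.1026] twist -0.0001 deg -0.0
```

View pics/s17z.png

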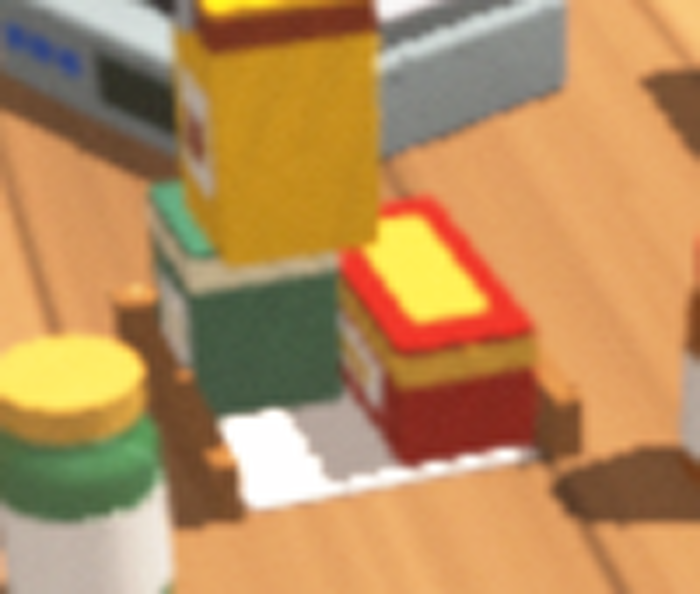

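apply_moves(motion="-1 0 0 0.008 0; -1 0 0 0.018 0; -1 0 0 0.026 0; -1 0 0 0.032 0; -1 0 0 0.034 0; -1 0 0 0.034 0")

```text
clock: 34.22
eef_pos: [509.6, 245.3, 338.2]
tcp_rot: [-3.14, 0.001, 1.664]
contact_force: [-1.0, 0.9, -2.9]
opening: 0.71
```

```bash
python3 -c "
from h import *
lookz(18);plan(510,245.3,266,95.3)"
```

```text
t 34.22 pos [509.6 245.3 338.2] yaw 95.33 rp [-3.1402e+00  5.0000e-04] F [-1.   0.9 -2.9] open 0.71 q6 0.35
 shift [-0.0001  0.0003  0.0727] twist 0.0002 deg 0.0
```

View pics/s18z.png

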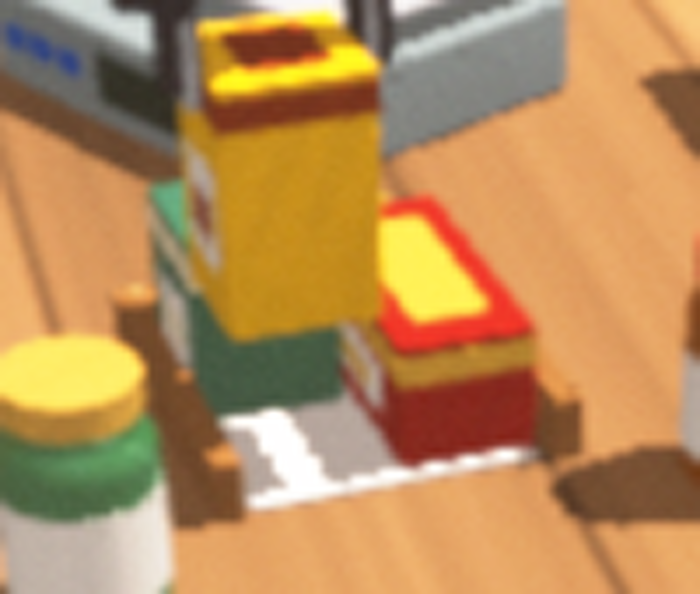

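apply_moves(motion="-1 0 0 0.008 0; -1 0 0 0.02 0; -1 0 0 0.033 0; -1 0 0 0.046 0; -1 0 0 0.057 0; -1 0 0 0.065 0; -1 0 0 0.069 0; -1 0 0 0.069 0")

```text
clock: 34.93
eef_pos: [509.5, 245.2, 269.0]
tcp_rot: [-3.14, 0.001, 1.664]
contact_force: [-0.3, -0.4, -2.5]
opening: 0.714
```

```bash
python3 -c "
from h import *
lookz(19);plan(510,245.3,262.5,95.3)"
```

```text
t 34.93 pos [509.5 245.2 269. ] yaw 95.33 rp [-3.14e+00  6.00e-04] F [-0.3 -0.4 -2.5] open 0.714 q6 0.35
 shift [-0.0001  0.0002  0.0072] twist 0.0001 deg 0.0
```

View pics/s19z.png

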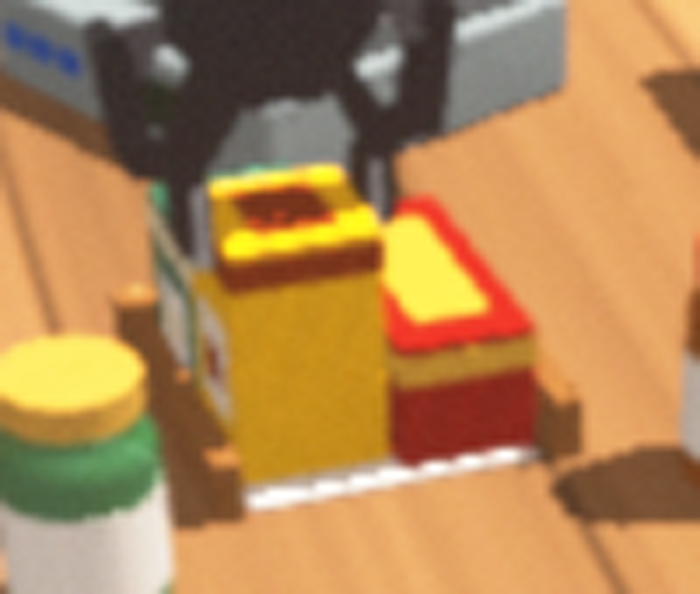

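The yellow pack is inside without touching anything; its bottom front edge is near zoomed px (240–385, 475). Setting it down.

apply_moves(motion="-1 0 0 0.002 0; -1 0 0 0.004 0; -1 0 0 0.0055 0; -1 0 0 0.0065 0; -1 0 0 0.0068 0; -1 0 0 0.0068 0")

```text
clock: 35.48
eef_pos: [509.8, 245.4, 263.3]
tcp_rot: [3.142, -0.0, 1.664]
contact_force: [-0.1, 0.3, -2.7]
opening: 0.715
```

apply_moves(motion="-1 0 0 0.0006 0; -1 0 0 0.0012 0; -1 0 0 0.0012 0")

```text
clock: 35.73
eef_pos: [509.9, 245.5, 262.5]
tcp_rot: [3.141, -0.0, 1.664]
contact_force: [-2.0, 0.3, 2.4]
opening: 0.715
```

apply_moves(motion="0 0 0 0 0; 0.5 0 0 0 0; 1 0 0 0 0; 1 0 0 0 0; 1 0 0 -0.01 0; 1 0 0 -0.04 0; 1 0 0 -0.08 0; 1 -0.04 0 -0.1 0; 1 -0.08 -0.02 -0.1 0; 1 -0.12 -0.04 -0.1 0; 1 -0.16 -0.06 -0.1 0; 1 -0.2 -0.08 -0.1 0; 1 -0.24 -0.1 -0.1 0; 1 -0.28 -0.11 -0.1 0; 1 -0.32 -0.12 -0.1 0; 1 -0.32 -0.12 -0.1 0")

```text
clock: 37.07
eef_pos: [418.8, -87.7, 363.0]
tcp_rot: [3.141, 0.001, 1.662]
contact_force: [0.5, 1.1, 0.3]
opening: 0.998
```

```bash
python3 -c "
from h import *
look(20);lookz(21)"
```

```text
t 37.07 pos [418.8 -87.7 363. ] yaw 95.25 rp [3.1408e+00 1.5000e-03] F [0.5 1.1 0.3] open 0.998 q6 -0.3
F [0.5 1.1 0.3] cop tool x,y mm [-575.  -217.6]
t 37.17 pos [419.5 -86.7 362.9] yaw 95.11 rp [3.1407e+00 8.0000e-04] F [ 0.1  0.1 -0.3] open 0.999 q6 -0.3
```

View pics/t20c.png

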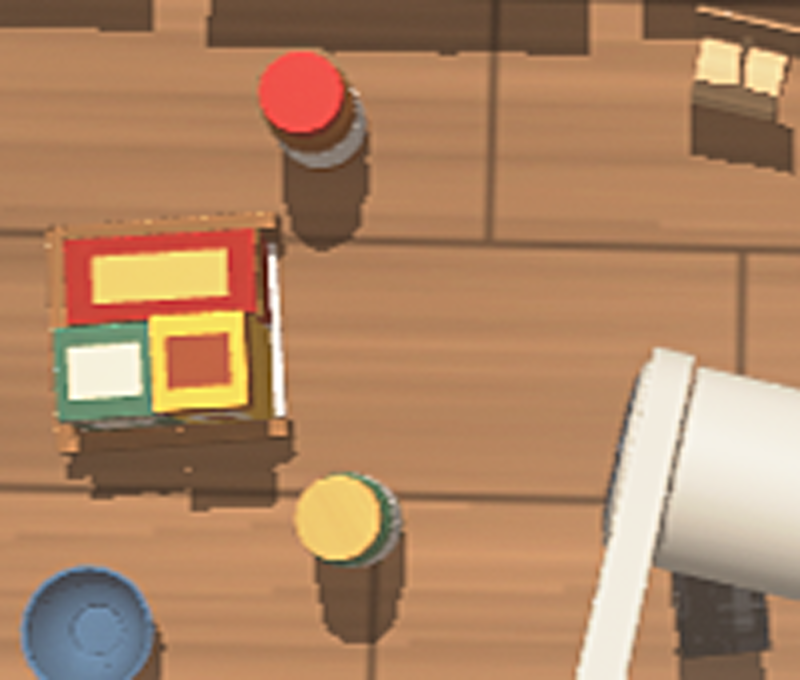

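View pics/s20.png

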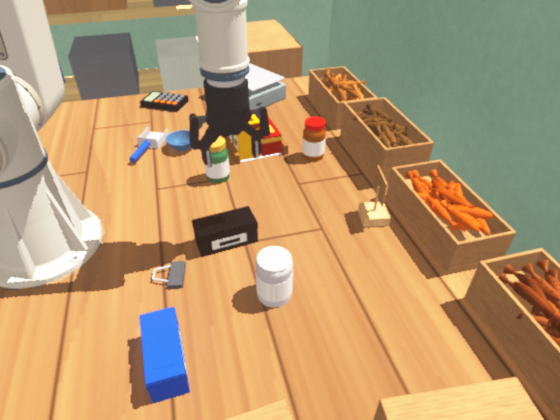

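View pics/s21z.png

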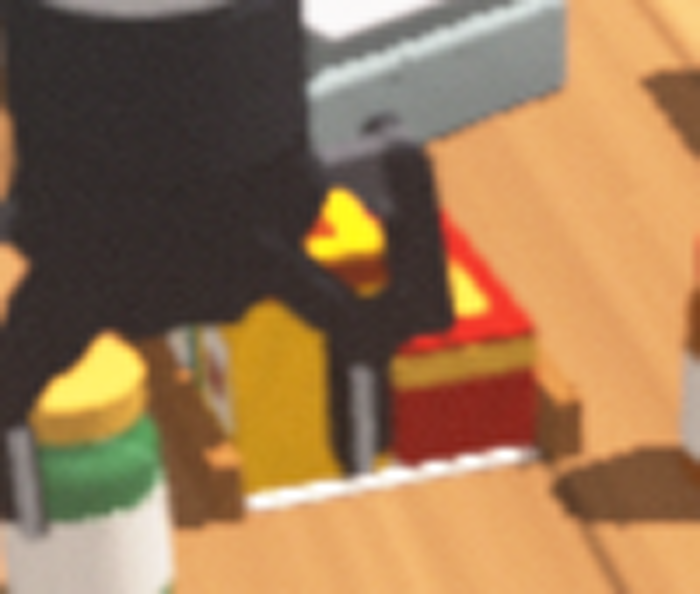

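```bash
python3 -c "
import cv2,numpy as np
a=cv2.imread('pics/t7.png');b=cv2.imread('pics/t20.png');c=cv2.imread('pics/top0.png')
def z(i,u0,v0,u1,v1,s):return cv2.resize(i[v0:v1,u0:u1],None,fx=s,fy=s,interpolation=cv2.INTER_CUBIC)
cv2.imwrite('pics/cmp.png',np.hstack([z(a,130,165,205,240,5),z(b,130,165,205,240,5)]))
cv2.imwrite('pics/cmp2.png',np.hstack([z(c,130,120,390,300,1.5),z(b,130,120,390,300,1.5)]))
"
```

```text
(no output)
```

View pics/cmp.png

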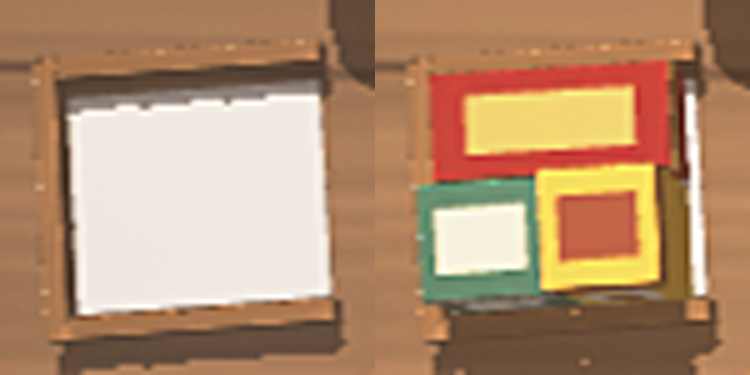

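View pics/cmp2.png

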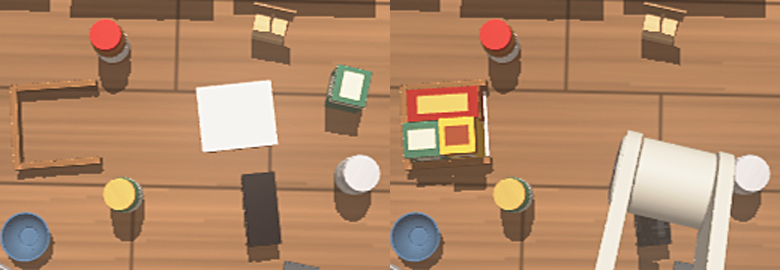

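The board's rear edge is where it was and the bystanders' pixels are unchanged. Handing in.

```bash
python3 -c "
from h import *
st();print(r.sign_off())"
```

```text
t 37.22 pos [419.8 -85.5 362.8] yaw 95.14 rp [3.1407e+00 2.0000e-04] F [ 0.1 -0.1 -0.8] open 1.002 q6 -0.29
the job is handed in; nothing more can be done
None
```

The board is home in the frame, and the red, green and yellow packs stand upright on it, released. I handed the job in at 37.2 s of the 72 s allowed.

- **Board:** I dragged it with the fingertips and did not lift it. On the first drag it turned about 37° outside the frame because only one fingertip was carrying load. I re-pressed with the jaws along the travel direction, turned it back and slid it in until it stopped against the back wall.
- **Packs:** I placed red, then green, then yellow, lowering each until contact showed (about 2–8 N) before opening the fingers.
- **Last checks:** Pictures after the last release show all three packs upright, touching no walls and clear of the open side. The board's rear edge is unchanged to about a pixel (2–3 mm). The jars, can, bowl and sign are at their starting pixels, and the arm is clear with about zero contact force.
- **Disagreement:** The two camera views differed by about 2–3 mm in where they placed the packs and the frame. A rough in-hand check of the red pack was 5 mm and 5° off, which I put down to the low image resolution. Neither affected the fit.
- **Not checked:** I judged "fully home" from the predicted corner positions (within about 1 mm) and the side view, not from a direct measurement.

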